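Load the analyzer's rack from the drying jar

ROBOT

A 6-joint arm with a two-finger parallel gripper is mounted at the origin on the work surface. World frame = base frame: x ahead of the robot, y to its left, z up, the work surface at z = 0. Lengths are in m, angles in rad, forces in N, time in s.
With the tool pointing down it reaches from about 0.15 to 0.775 m from the base axis. Payload 6.1 kg.
Tool frame: the origin (TCP) lies midway between the tips of the shut fingers; the grasp point (between the pads) lies 19 mm behind it (bot.grip_depth is the distance from the TCP to the grasp point, in m); z points along the fingers, x is the direction in which the jaws open and shut, and the axes are right-handed (so a half turn about z gives the same grasp; the last joint's range is limited). The gripper opens to 85 mm and grips with 20 to 120 N. Pads are 22 mm wide; open, the fingers measure 114 mm over their backs; the gripper's body (76 mm by 85 mm) begins 54 mm behind the grasp point. The pads swing forward as they close: fully open they stand 13 mm farther back than shut.
Start: joints at [0, 0.126, -0.04, 1.405, 0, 1.571], TCP at [0.525, -0, 0.208] pointing down, gripper open.
Joint ranges: [-2.72, 2.72], [-0.95, 1.95], [-1.27, 1.35], [-1.78, 2.02], [-1.46, 1.47], [-3.14, 3.14]. Speed limits (rad/s): [2.39, 2.39, 3.01, 3.14, 3.14, 3.14].

INTERFACE

Orientations are given as a rotation vector (axis times angle).
In Python, from station import bot gives the robot as it stands. The module is installed in compiled form; this text tells all that it offers.
- The arm moves only by the tool send_rows, never from a script. Its argument "series" is a list that holds one entry, the list of rows, each a list of 7 numbers: the shift along the world's x, y, z in m, then the turn, a rotation vector about the world's x, y, z in degrees, then the gripper's target within -1 to 1 (shut at 1, half-way at 0, fully open at -1). A call has 1 to 5 rows; each row shifts and turns the pose as measured when the row begins; what a row does not reach is not made up. A row lasts 1/8 s, in which the tool goes at most 62.5 mm and 10.7 degrees, less where a joint would pass 70% of its speed; a pose out of reach is approached as far as the arm can. A call with a gripper value outside its range is refused whole. The fingers move at their own pace and stop on an object; "squeeze" is the grip in N (left out, the last holds). Time passes only in rows, so rows that do not move let the fingers close. It gives the time, the measured TCP pose, the force and the opening at its end, in the units of the state.
- bot.get_state(): the state, without advancing time (a new reading comes with each control period).
- bot.camera(name): name is "scene" or "side" or "wrist"; returns (picture, depth): 420x560x3 uint8, blue, green, red; 420x560 float32, m along the optical axis (not along the pixel's ray), 0 where there is no reading.
- bot.calibration(name): a dict with "fov_y" (degrees; the focal length in pixels is half the picture's height over the tangent of half this angle, whatever the lens; pixels are square), "cx", "cy" (the principal point, pixels), "dist" ([k1, k2, p1, p2, k3] as OpenCV has them; the pictures are not rectified), "R" (3x3) and "t" (3): a world point X has camera coordinates R X + t. Camera axes: x right, y down, z forward; pixel columns grow to the right and rows downward; lengths in m; the calibration is good to about 2 mm. A picture is of the moment at which its call begins: read the wrist's pose just before it. calibration takes no time and is no camera call; for the wrist camera it gives the pose at the moment of the call.
- bot.close_job(): hands the job in, once; it reports no verdict.
The state is a dict: "clock": time; "joint_pos": joint angles; "joint_velocities": joint speeds; "joint_torque": joint torques, N m; "eef_pos": TCP position; "ee_rot": TCP orientation; "contact_force": force on the tool from outside, world axes, zero at the start; "torque": the same for the moment, N m; "grip_width": finger opening in m.
Only numpy, scipy, OpenCV 4.12 (cv2) and the standard library are available. Lean on these libraries where they do the work, as an engineer would, in place of code of your own. Each camera call takes 0.05 s, during which the arm holds its last target. There are 200 camera calls.

TASK

Get the test cartridges ready for the next analyzer run: unscrew the drying jar's cap and lift it off, then lay every cartridge, those standing in the jar and the one on the mat, on the sloping rack: one to a rail, flat along the rail and centred on it, lower end down at the stop. When all are on the rack, set the cap back level over the jar's mouth (it need not be screwed down) so that the jar stays dry inside; leave the other things on the bench where they are.

Things in the scene. Friction and masses are not known exactly. Their poses are not given: they have to be found in the camera images.
- jar: Squat clear drying jar, clamped fast to the bench by a foot plate 150 mm (x) by 128 mm (y). Origin: centre of the underside; z up its axis. Body 116 mm across up to a flat shoulder at 46 mm, then a threaded neck 97 mm over the thread. Inside, a grey insert, 24 to 74 mm up, with three slots 26 mm apart in a row along x. A cartridge in it reaches from 24 to 134 mm above the origin.
- jar_rim (a point): Centre of the jar's mouth at the rim, 91 mm above the bench; 73 mm wide inside, 79 mm outside. Right-hand three-start thread on the neck below it: unscrewing (anticlockwise seen from above), the cap rises 19 mm a turn and comes free about 1.75 turns (11 rad) after fully shut. It has 2 mm of play up and down and holds fast against a straight pull.
- cap: Grey screw cap, a cup turned over, 108 mm across, 96 mm high, hollow to 92 mm, about 0.17 kg. Origin: centre of its open lower edge; z up. Shut, this edge lies on the jar's shoulder, 46 mm above the bench. Three lugs inside the edge leave a clear 88 mm circle. Set straight down on the open jar unturned, it rests level on the thread with its edge 75 to 86 mm above the bench. It can stand on the bench.
- cap_grip (a point): Point to take the black hexagonal grip on the cap's top, on the cap's axis 119 mm above its lower edge. The grip is 40 mm across flats and 38 mm high, from 23 mm below this point (the cap's flat top) to 15 mm above it. Its axes are the cap's: one pair of flats faces +y and -y, the others are 60 degrees to either side.
- cartridge_a_mid (a point): White test cartridge 110 x 30 x 12 mm, 45 g: this point is its centre, x along the 110, y along the 30, z along the 12. Either end and either face may go down. Stands on end in the -x slot in the jar, 30 mm along the jar's y, 12 mm along its x, centre [-26, 0, 79] mm in the jar's frame, with 1.2 mm play. Not in every run (then None).
- cartridge_b_mid (a point): White test cartridge 110 x 30 x 12 mm, 45 g: this point is its centre, x along the 110, y along the 30, z along the 12. Either end and either face may go down. Stands on end in the middle slot in the jar, 30 mm along the jar's y, 12 mm along its x, centre [0, 0, 79] mm in the jar's frame, with 1.2 mm play. Not in every run (then None).
- cartridge_c_mid (a point): White test cartridge 110 x 30 x 12 mm, 45 g: this point is its centre, x along the 110, y along the 30, z along the 12. Either end and either face may go down. Stands on end in the +x slot in the jar, 30 mm along the jar's y, 12 mm along its x, centre [26, 0, 79] mm in the jar's frame, with 1.2 mm play. Not in every run (then None).
- cartridge_d_mid (a point): White test cartridge 110 x 30 x 12 mm, 45 g: this point is its centre, x along the 110, y along the 30, z along the 12. Either end and either face may go down. Lies flat on the green mat between the jar and the rack; always present.
- rack: Loading rack fixed to the bench: black base plate 130 x 250 x 8 mm, origin at the centre of its underside; x is the level direction in which its rails descend, roughly away from the robot. Four alike aluminium rails, 62 mm apart along y, slope 30 degrees: bars 18 mm wide, 92 mm long, with gaps about 30 mm deep between. A stop bar across their feet stands 14 mm proud of their top faces.
- rail_1 (a point): Rail 1 of 4 counted from the rack's +y side: middle of its top face at the foot, on the stop bar. x points down along the rail (30 degrees below level; the rail spans x = -92 to 0 mm), y across, z out of its top face. A cartridge lying right has its centre at [-55, 0, 6] mm here and overhangs both sides by 6 and the upper end by 18 mm; friction usually holds it.
- rail_2 (a point): Rail 2 of 4 counted from the rack's +y side: middle of its top face at the foot, on the stop bar. x points down along the rail (30 degrees below level; the rail spans x = -92 to 0 mm), y across, z out of its top face. A cartridge lying right has its centre at [-55, 0, 6] mm here and overhangs both sides by 6 and the upper end by 18 mm; friction usually holds it.
- rail_3 (a point): Rail 3 of 4 counted from the rack's +y side: middle of its top face at the foot, on the stop bar. x points down along the rail (30 degrees below level; the rail spans x = -92 to 0 mm), y across, z out of its top face. A cartridge lying right has its centre at [-55, 0, 6] mm here and overhangs both sides by 6 and the upper end by 18 mm; friction usually holds it.
- rail_4 (a point): Rail 4 of 4 counted from the rack's +y side: middle of its top face at the foot, on the stop bar. x points down along the rail (30 degrees below level; the rail spans x = -92 to 0 mm), y across, z out of its top face. A cartridge lying right has its centre at [-55, 0, 6] mm here and overhangs both sides by 6 and the upper end by 18 mm; friction usually holds it.
- mat_middle (a point): A fixed point on the bench, on the green mat. The mat within 70 mm of it is bare at the start: room to put the cap down. The bench top is at the height of this point.
- wash_bottle: clear plastic wash bottle with a white cap, 66 mm across, 170 mm tall, at the back of the bench; leave alone. Origin: centre of its underside (of its length, for lying things)
- carton: cardboard carton 90 x 140 x 60 mm at the back of the bench, left; leave alone. Origin: centre of its underside (of its length, for lying things)
- driver: screwdriver, 200 mm, lying on the robot's side of the rack; leave alone. Origin: centre of its underside (of its length, for lying things)
- mouse: black computer mouse 105 x 60 x 24 mm, on the left of the bench; leave alone. Origin: centre of its underside (of its length, for lying things)
- marker: grey marker pen, 14 mm thick, 139 mm long, lying left of the jar; leave alone. Origin: centre of its underside (of its length, for lying things)
- parts_tray: open steel tray 100 x 140 x 40 mm with three metal slugs, at the back of the bench behind the rack; leave alone. Origin: centre of its underside (of its length, for lying things)
Not all that is in view belongs to the job. Leave any purple look-alike of the part that bears cartridge_d_mid alone. Leave any orange or pink look-alike of the cap alone.

How it is judged:
By the outcome, as a careful person would: the job done as asked, in the order asked, and still so for the second after the job is handed in, with the robot touching nothing.
Of cartridge_a, cartridge_b, cartridge_c only 1 to 3 are there at a start; the rules pass over those that are not, and their reading is None.
At some moment in a run one of cartridge_d may be knocked a few centimetres aside while the robot is not near it.
It also fails if it takes over 210 s, if anything falls off the work surface, if the arm or the gripper's body presses on something with over 40 N, if the wrist force passes 120 N, or if a joint passes its speed limit or range.

## Working session

There is one attempt and no reset: what is moved stays moved. The work goes in short steps, Python scripts to look and compute and a tool call to move; the robot and the scene stay as the last step left them, time stands still between calls to the robot, and variables do not carry over. Pictures are saved under pics/ and viewed, about 12 in all and at most 16, crops included, and the job is handed in when it is done.

Besides the shell and the picture viewer there is one more tool, called after "Request:" by a JSON object that holds its "method" and its "body", one argument or row to a line. send_rows: Moves the arm, as the interface text tells. Its arguments: {"type":"object","properties":{"series":{"type":"array","items":{"type":"array","items":{"type":"array","items":{"type":"number"}}}},"squeeze":{"type":"number"}},"required":["series"]}

```bash
mkdir -p pics; cat > h.py <<'E'
import numpy as np, cv2
from station import bot
from scipy.spatial.transform import Rotation as Rn
def K(c):
    f=210/np.tan(np.radians(c['fov_y'])/2); return np.array([[f,0,c['cx']],[0,f,c['cy']],[0,0,1]])
def px2w(c,d,u,v,z=None,w=1):
    """pixel to world; by depth, or by plane z"""
    x,y=cv2.undistortPoints(np.array([[[u,v]]],float),K(c),np.array(c['dist'],float))[0,0]
    R=np.array(c['R']);t=np.array(c['t']); r=np.array([x,y,1])
    if z is None:
        p=d[int(v)-w:int(v)+w+1,int(u)-w:int(u)+w+1]; p=p[p>0]
        if not len(p): return None
        return R.T@(r*np.median(p)-t)
    o=-R.T@t; q=R.T@r; return o+q*(z-o[2])/q[2]
def w2px(c,X):
    R=np.array(c['R']);t=np.array(c['t'])
    return cv2.projectPoints(np.array(X,float).reshape(-1,1,3),cv2.Rodrigues(R)[0],t,K(c),np.array(c['dist'],float))[0][:,0]
def snap(n,tag):
    c=bot.calibration(n); im,d=bot.camera(n); np.savez(f'pics/{tag}.npz',im=im,d=d,c=np.array(c,dtype=object)); cv2.imwrite(f'pics/{tag}.png',im); return c,im,d
def load(tag):
    z=np.load(f'pics/{tag}.npz',allow_pickle=True); return z['c'].item(),z['im'],z['d']
def cloud(c,d):
    h,w=d.shape; u,v=np.meshgrid(np.arange(w),np.arange(h))
    xy=cv2.undistortPoints(np.stack([u,v],-1).reshape(-1,1,2).astype(float),K(c),np.array(c['dist'],float))[:,0]
    P=np.c_[xy,np.ones(len(xy))]*d.reshape(-1,1); return ((P-np.array(c['t']))@np.array(c['R'])).reshape(h,w,3)
E
python3 - <<'E'
from h import *
import numpy as np
for n in('scene','side','wrist'):
    c,im,d=snap(n,n+'0'); print(n,c['fov_y'],-np.array(c['R']).T@np.array(c['t']),(d>0).mean())
a=[cv2.imread(f'pics/{n}0.png') for n in('scene','side')]
cv2.imwrite('pics/both.png',cv2.resize(np.vstack(a),(560,840))[:,:]) 
print(bot.get_state())
E
```

```text
scene 49.74799049893709 [1.12517098 0.63589478 1.15291624] 0.996062925170068
side 47.570172866753644 [ 0.34228537 -0.95836384  1.42348421] 0.9959608843537415
wrist 59.49185513359535 [0.52587904 0.07046231 0.37375497] 0.9958630952380952
{'clock': 0.15, 'joint_pos': array([-3.45780872e-06,  1.26219036e-01, -4.03580118e-02,  1.40539389e+00,
        2.43319441e-05,  1.57078202e+00]), 'joint_velocities': array([-8.06764556e-05, -8.43339458e-04,  2.98311587e-03, -2.29808814e-05,
        1.99344830e-03, -2.03539613e-03]), 'joint_torque': array([-6.60388159e-04, -4.36274636e+01,  3.53150582e+01,  1.35390865e-02,
        2.80258462e-06, -9.74541621e-07]), 'eef_pos': array([5.24662591e-01, 5.95257368e-06, 2.07027369e-01]), 'ee_rot': array([-3.14156777e+00, -1.70170932e-05,  1.84506087e-03]), 'contact_force': array([-0.38015559, -0.23081621,  0.84480067]), 'torque': array([-0.04241445, -0.045602  ,  0.02093641]), 'grip_width': 0.08504265086218472}
```

View pics/scene0.png

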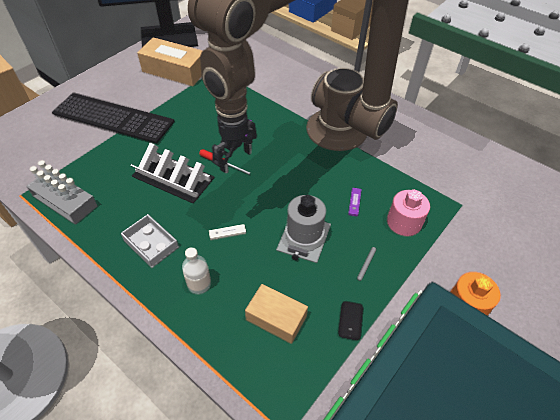

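View pics/side0.png

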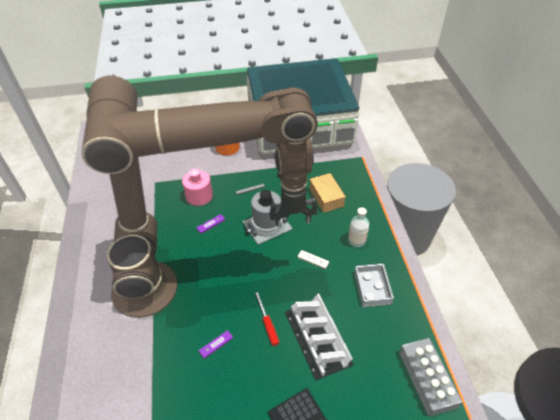

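Scene view: the grey cap on the clear jar is at (306,220). The pink (408,212) and orange (478,292) caps are look-alikes, so I leave them. The white cartridge d is at (227,231); the purple one at (355,201) is a look-alike. The rack is at (172,170), and the mouse, marker, carton, bottle and tray are all visible. Next I measure with the depth clouds.

```bash
python3 - <<'E'
from h import *
for tag,pts in(('scene0',dict(gripTop=(307,202),cart=(227,231),purple=(355,201),pink=(410,198),marker=(367,263),mouse=(350,320),carton=(277,305),driver=(235,165),bottle=(190,255),tray=(149,240),foot1=(290,213),foot2=(330,235),foot3=(318,260),foot4=(279,248))),('side0',dict(gripTop=(266,197),cart=(313,259),purple=(210,223),pink=(197,178),marker=(250,188),driver=(268,322),rack=(322,335)))):
    c,im,d=load(tag); print(tag)
    for k,(u,v) in pts.items(): print(k,np.round(px2w(c,d,u,v),4))
# crops
c,im,d=load('scene0'); a=cv2.resize(im[180:270,200:350],(800,480),interpolation=cv2.INTER_CUBIC)
cv2.imwrite('pics/c1.png',a)
c,im,d=load('side0'); b=cv2.resize(im[285:385,275:365],(540,600),interpolation=cv2.INTER_CUBIC); cv2.imwrite('pics/c2.png',b)
P=cloud(c,d); 
m=(np.abs(P[...,2]-.165)<.008)
for tag in('scene0','side0'):
    c,im,d=load(tag);P=cloud(c,d); Q=P[(P[...,2]>.135)&(P[...,2]<.19)&(P[...,0]>.2)&(P[...,0]<.75)]
    import collections
    print(tag,len(Q))
E
```

```text
scene0
gripTop [0.4676 0.209  0.1802]
cart [0.6037 0.018  0.0131]
purple [0.2509 0.2514 0.0131]
pink [0.2314 0.4077 0.1344]
marker [0.4238 0.4088 0.0157]
mouse [0.6064 0.472  0.0241]
carton [0.7121 0.3073 0.0602]
driver [ 0.379  -0.1592  0.0027]
bottle [0.7896 0.0825 0.1692]
tray [ 0.7766 -0.1431  0.0052]
foot1 [0.5034 0.1795 0.141 ]
foot2 [0.4038 0.2639 0.0009]
foot3 [0.5017 0.2904 0.0043]
foot4 [0.5454 0.1768 0.0073]
side0
gripTop [0.4625 0.1879 0.1782]
cart [0.6029 0.0119 0.0095]
purple [0.2465 0.2442 0.0108]
pink [0.219  0.3886 0.1181]
marker [0.4211 0.4038 0.0101]
driver [ 0.4056 -0.2164  0.0234]
rack [ 0.5615 -0.309   0.0631]
scene0 1524
side0 577
```

View pics/c1.png

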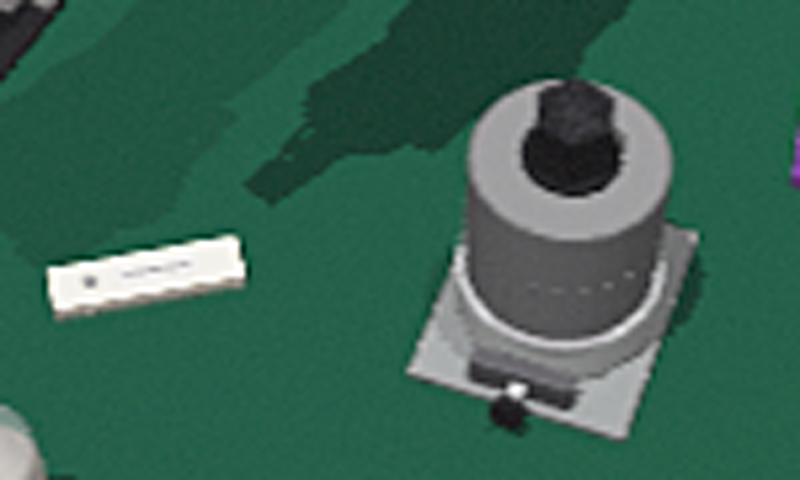

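View pics/c2.png

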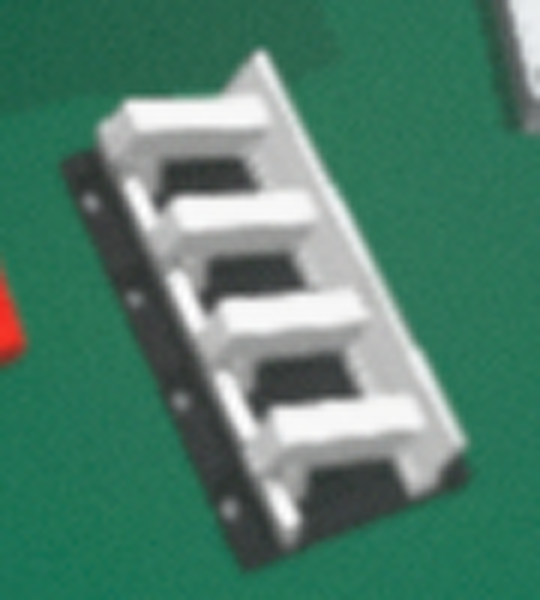

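Crop 1 confirms the grey cap with its black hex grip on the clear jar, cartridge d white and lying flat, and a foot plate with corners at crop (695,235), (628,438) and (408,375). Crop 2 shows the rack's four empty rails, with plate corners at crop (62,155), (245,570) and (468,475).

```bash
python3 - <<'E'
from h import *
c,im,d=load('scene0')
f=lambda x,y:(200+x/5.3333,180+y/5.3333)
for n,p,z in [('grip',(574,98),.180),('disk',(570,160),.142),('fA',(695,235),.006),('fB',(628,438),.006),('fC',(408,375),.006),('c1',(48,268),.012),('c2',(238,237),.012),('c3',(245,283),.012),('c4',(57,318),.012)]:
    print(n,np.round(px2w(c,d,*f(*p),z=z),4))
# cap top disk points
for tag in('scene0','side0'):
    c,im,d=load(tag);P=cloud(c,d)
    m=(np.abs(P[...,2]-.142)<.007)&(np.hypot(P[...,0]-.46,P[...,1]-.2)<.09)
    Q=P[m][:,:2].astype(np.float32); print(tag,len(Q),cv2.minEnclosingCircle(Q),np.median(P[m],0))
g=lambda x,y:(275+x/6,285+y/6)
c,im,d=load('side0')
for n,p,z in [('p1',(62,155),.008),('p2',(245,570),.008),('p3',(468,475),.008)]:
    print(n,np.round(px2w(c,d,*g(*p),z=z),4))
# rack profile: rail tops
P=cloud(c,d)
for n,p in [('r1hi',(135,120)),('r1lo',(255,118)),('r2hi',(180,215)),('r2lo',(305,212)),('r3hi',(230,315)),('r3lo',(358,313)),('r4hi',(285,420)),('r4lo',(415,415))]:
    print(n,np.round(px2w(c,d,*g(*p)),4))
E
```

```text
grip [0.4561 0.2024 0.18  ]
disk [0.4649 0.2096 0.142 ]
fA [0.3727 0.242  0.006 ]
fB [0.509  0.2947 0.006 ]
fC [0.5559 0.1758 0.006 ]
c1 [ 0.6368 -0.0265  0.012 ]
c2 [0.55   0.0419 0.012 ]
c3 [0.5714 0.0669 0.012 ]
c4 [0.6581 0.0019 0.012 ]
scene0 695 ((0.4623517394065857, 0.20837517082691193), 0.055417414754629135) [0.47662233 0.22012246 0.14244718]
side0 309 ((0.4622329771518707, 0.2010170817375183), 0.05622323602437973) [0.44630831 0.19332811 0.14113348]
p1 [ 0.4691 -0.1774  0.008 ]
p2 [ 0.5203 -0.4221  0.008 ]
p3 [ 0.6429 -0.3928  0.008 ]
r1hi [ 0.5038 -0.206   0.0851]
r1lo [ 0.5736 -0.1922  0.0432]
r2hi [ 0.5171 -0.2619  0.0802]
r2lo [ 0.5878 -0.2523  0.0436]
r3hi [ 0.5306 -0.3224  0.0837]
r3lo [ 0.6023 -0.3123  0.0415]
r4hi [ 0.5458 -0.3809  0.0831]
r4lo [ 0.6174 -0.3718  0.0428]
```

Request:
{"method": "send_rows", "body": {
  "series": [
    [[0,0,0.05,0,0,0,-1],[-0.02,0.05,0.02,0,0,0,-1],[-0.02,0.06,0,0,0,0,-1],[-0.01,0.05,0,0,0,0,-1],[0,0,0,0,0,0,-1]]
  ],
  "squeeze": 60
}}

```text
clock: 0.78
eef_pos: [0.4717, 0.1635, 0.276]
ee_rot: [-3.141, 0.006, 0.011]
contact_force: [-0.1, -1.4, 0.0]
grip_width: 0.0853
```

```bash
python3 - <<'E'
from h import *
s=bot.get_state();print(s['eef_pos'],s['ee_rot'],s['joint_pos'],s['clock'])
c,im,d=snap('wrist','w1'); P=cloud(c,d)
m=(P[...,2]>.168)&(P[...,2]<.19)&(np.hypot(P[...,0]-.46,P[...,1]-.205)<.05)
Q=P[m]; print(len(Q),np.median(Q,0)); print(cv2.minAreaRect(Q[:,:2].astype(np.float32)))
print(cv2.minEnclosingCircle(Q[:,:2].astype(np.float32)))
E
```

```text
[0.47169598 0.16347133 0.27596687] [-3.14067349  0.00554245  0.01085671] [0.33162003 0.09286876 0.07306255 1.55723    0.0031086  1.90593612] 0.775
2752 [0.4635784  0.20581958 0.18056476]
((0.46355777978897095, 0.2053624987602234), (0.044954266399145126, 0.03968900814652443), 33.035133361816406)
((0.4635672867298126, 0.20545542240142822), 0.022968461737036705)
```

View pics/w1.png

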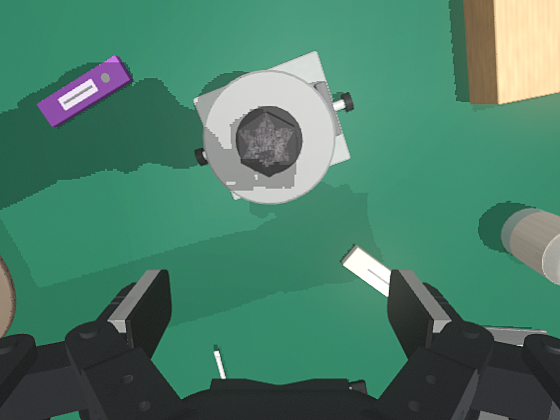

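The hex grip is at (.4636,.2055) with its flats at 3° + 60°k. I wind the tool to -57° above it, then go down.

Request:
{"method": "send_rows", "body": {
  "series": [
    [[-0.004,0.02,0,0,0,-10,-1],[-0.004,0.02,0,0,0,-10,-1],[0,0,0,0,0,-10,-1],[0,0,0,0,0,-10,-1],[0,0,0,0,0,-10,-1]]
  ]
}}

```text
clock: 1.45
eef_pos: [0.4653, 0.1977, 0.2747]
ee_rot: [2.82, -1.384, -0.012]
contact_force: [-0.0, 0.3, -1.1]
grip_width: 0.0855
```

Request:
{"method": "send_rows", "body": {
  "series": [
    [[0,0,0,0,0,-8,-1],[0,0,-0.03,0,0,0,-1],[0,0,0,0,0,0,-1]]
  ]
}}

```text
clock: 1.82
eef_pos: [0.4667, 0.1936, 0.2437]
ee_rot: [2.706, -1.594, -0.012]
contact_force: [0.3, -0.2, 0.0]
grip_width: 0.0854
```

```bash
cat > st.py <<'E'
from h import *
s=bot.get_state();T=Rn.from_rotvec(s['ee_rot']).as_matrix()
print('t',round(s['clock'],2),'p',np.round(s['eef_pos'],4),'yawx',round(np.degrees(np.arctan2(T[1,0],T[0,0])),2),'z',np.round(T[:,2],3),'F',np.round(s['contact_force'],1),'M',np.round(s['torque'],2),'w',round(s['grip_width'],4),'q',np.round(s['joint_pos'],2))
E
python3 st.py
```

```text
t 1.82 p [0.4667 0.1936 0.2437] yawx -60.99 z [-0.007  0.003 -1.   ] F [ 0.3 -0.2  0. ] M [-0.02  0.05 -0.  ] w 0.0854 q [0.39 0.1  0.01 1.49 0.01 3.03]
```

Request:
{"method": "send_rows", "body": {
  "series": [
    [[-0.003,0.012,-0.02,0,0,4,-1],[0,0,-0.035,0,0,0,-1],[0,0,-0.01,0,0,0,-1],[0,0,0,0,0,0,-1]]
  ]
}}

```text
clock: 2.33
eef_pos: [0.4661, 0.2035, 0.1819]
ee_rot: [-2.758, 1.501, 0.006]
contact_force: [-0.1, 0.4, -0.2]
grip_width: 0.0851
```

```bash
python3 st.py
```

```text
t 2.33 p [0.4661 0.2035 0.1819] yawx -57.1 z [-0.003  0.003 -1.   ] F [-0.1  0.4 -0.2] M [ 0.01 -0.09  0.02] w 0.0851 q [ 0.41  0.1  -0.13  1.35  0.    2.98]
```

Request:
{"method": "send_rows", "body": {
  "series": [
    [[-0.0025,0.002,0,0,0,0,-1],[0,0,-0.03,0,0,0,-1],[0,0,-0.004,0,0,0,-1],[0,0,0,0,0,0,-1]]
  ]
}}

```text
clock: 2.82
eef_pos: [0.4661, 0.2065, 0.1533]
ee_rot: [-2.752, 1.499, -0.001]
contact_force: [0.8, -0.3, 0.5]
grip_width: 0.0858
```

Request:
{"method": "send_rows", "body": {
  "series": [
    [[0,0,0,0,0,0,1],[0,0,0,0,0,0,1],[0,0,0,0,0,0,1],[0,0,0,0,0,0,1]]
  ],
  "squeeze": 70
}}

```text
clock: 3.32
eef_pos: [0.4678, 0.207, 0.1567]
ee_rot: [-2.749, 1.497, -0.007]
contact_force: [0.4, -0.7, 2.5]
grip_width: 0.0123
```

```bash
python3 st.py
```

```text
t 3.33 p [0.4678 0.207  0.1567] yawx -57.14 z [ 0.009  0.008 -1.   ] F [ 0.4 -0.7  2.5] M [-0.14 -0.09 -0.01] w 0.0123 q [ 0.41  0.09 -0.19  1.28  0.    2.98]
```

```bash
python3 - <<'E'
from h import *
a=[]
for n in('scene','side'):
    c,im,d=snap(n,n+'1'); u,v=w2px(c,[.4636,.2055,.16])[0].astype(int); a.append(cv2.resize(im[v-50:v+50,u-50:u+50],(400,400),interpolation=cv2.INTER_CUBIC))
cv2.imwrite('pics/c3.png',np.hstack(a))
E
python3 st.py
```

```text
t 3.42 p [0.4675 0.2072 0.1564] yawx -57.14 z [ 0.009  0.009 -1.   ] F [ 0.4 -0.3  5.4] M [-0.14 -0.08 -0.01] w 0.0001 q [ 0.41  0.09 -0.19  1.28  0.    2.98]
```

View pics/c3.png

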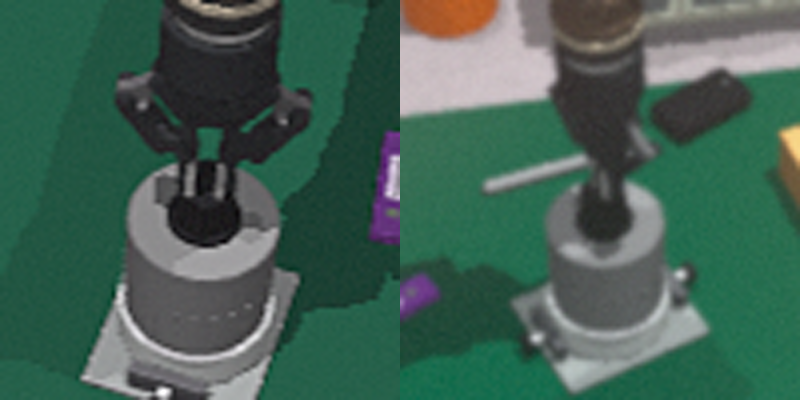

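The fingers closed fully without holding the grip. I check how high the tips really are against the hex in the clouds.

```bash
python3 - <<'E'
from h import *
print(bot.grip_depth)
for n in('scene1','side1'):
    c,im,d=load(n); P=cloud(c,d); 
    u,v=w2px(c,[.4636,.2055,.18])[0]
    print(n,u,v)
    for dv in range(-16,16,2): 
        print(int(v)+dv,[tuple(np.round(P[int(v)+dv,int(u)+du]*1000).astype(int)) for du in(-6,-3,0,3,6)])
E
```

```text
0.0187
scene1 306.867711517061 200.54886284496806
184 [(np.int64(300), np.int64(65), np.int64(1)), (np.int64(489), np.int64(205), np.int64(271)), (np.int64(476), np.int64(206), np.int64(261)), (np.int64(472), np.int64(212), np.int64(262)), (np.int64(479), np.int64(226), np.int64(278))]
186 [(np.int64(475), np.int64(187), np.int64(237)), (np.int64(488), np.int64(205), np.int64(262)), (np.int64(477), np.int64(207), np.int64(254)), (np.int64(473), np.int64(214), np.int64(256)), (np.int64(473), np.int64(223), np.int64(263))]
188 [(np.int64(478), np.int64(189), np.int64(233)), (np.int64(488), np.int64(205), np.int64(255)), (np.int64(300), np.int64(91), np.int64(0)), (np.int64(294), np.int64(98), np.int64(0)), (np.int64(475), np.int64(225), np.int64(258))]
190 [(np.int64(484), np.int64(194), np.int64(234)), (np.int64(488), np.int64(206), np.int64(247)), (np.int64(461), np.int64(197), np.int64(216)), (np.int64(303), np.int64(105), np.int64(3)), (np.int64(476), np.int64(226), np.int64(253))]
192 [(np.int64(483), np.int64(194), np.int64(226)), (np.int64(484), np.int64(204), np.int64(234)), (n
[... 5943 characters left out ...]
, np.int64(197), np.int64(141)), (np.int64(447), np.int64(190), np.int64(146)), (np.int64(458), np.int64(190), np.int64(145)), (np.int64(468), np.int64(180), np.int64(154)), (np.int64(479), np.int64(187), np.int64(144))]
205 [(np.int64(435), np.int64(186), np.int64(143)), (np.int64(446), np.int64(182), np.int64(145)), (np.int64(456), np.int64(177), np.int64(148)), (np.int64(467), np.int64(178), np.int64(145)), (np.int64(478), np.int64(179), np.int64(142))]
207 [(np.int64(434), np.int64(180), np.int64(139)), (np.int64(445), np.int64(175), np.int64(142)), (np.int64(455), np.int64(172), np.int64(144)), (np.int64(466), np.int64(172), np.int64(142)), (np.int64(477), np.int64(168), np.int64(144))]
```

```bash
python3 - <<'E'
from h import *
c,im,d=snap('wrist','w2'); P=cloud(c,d)
cv2.imwrite('pics/w2v.png',im)
E
python3 st.py
```

```text
t 3.48 p [0.4675 0.2072 0.1564] yawx -57.14 z [ 0.009  0.009 -1.   ] F [-0.5 -0.6  4.2] M [-0.09 -0.07  0.04] w -0.0001 q [ 0.41  0.09 -0.19  1.28  0.    2.98]
```

View pics/w2v.png

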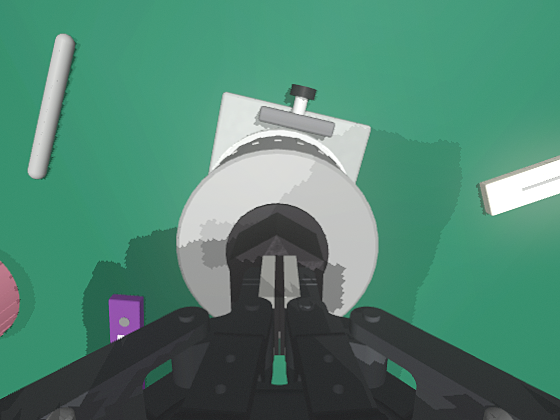

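```bash
python3 - <<'E'
from h import *
c,im,d=load('w2'); P=cloud(c,d); print(-np.array(c['R']).T@np.array(c['t']))
print(w2px(c,[[.4675,.2072,.1564],[.4675,.2072,.18],[.4636,.2055,.18]]))
for v in range(200,350,8): print(v,[(u,*np.round(P[v,u]*1000).astype(int).tolist()) for u in(240,255,268,275,290,300)])
E
```

```text
[0.52636769 0.24392873 0.32406756]
[[277.81871836 254.39218486]
 [277.45121759 275.60622238]
 [275.85491675 284.50425668]]
200 [(240, 477, 236, 143), (255, 481, 230, 142), (268, 485, 224, 142), (275, 487, 221, 142), (290, 491, 215, 142), (300, 494, 211, 143)]
208 [(240, 474, 234, 144), (255, 478, 228, 145), (268, 482, 223, 146), (275, 484, 220, 146), (290, 488, 213, 146), (300, 490, 208, 142)]
216 [(240, 470, 232, 143), (255, 475, 226, 147), (268, 479, 220, 146), (275, 482, 218, 153), (290, 485, 211, 146), (300, 487, 207, 145)]
224 [(240, 467, 230, 146), (255, 471, 224, 145), (268, 479, 220, 159), (275, 483, 218, 166), (290, 483, 210, 153), (300, 484, 204, 145)]
232 [(240, 463, 228, 145), (255, 473, 223, 162), (268, 479, 220, 171), (275, 483, 218, 177), (290, 483, 211, 167), (300, 484, 205, 159)]
240 [(240, 465, 227, 159), (255, 473, 223, 172), (268, 479, 219, 180), (275, 481, 217, 182), (290, 483, 211, 178), (300, 483, 206, 170)]
248 [(240, 466, 226, 172), (255, 473, 222, 181), (268, 476, 217, 180), (275, 478, 215, 180), (290, 481, 210, 181), (300, 484, 206, 181)]
256 [(240, 467, 22
[... 925 characters left out ...]
483, 209, 227)]
312 [(240, 471, 222, 228), (255, 474, 219, 229), (268, 476, 216, 228), (275, 473, 211, 220), (290, 479, 210, 228), (300, 481, 208, 229)]
320 [(240, 472, 222, 233), (255, 475, 219, 234), (268, 475, 215, 231), (275, 469, 209, 218), (290, 480, 210, 233), (300, 481, 208, 232)]
328 [(240, 472, 222, 236), (255, 475, 218, 237), (268, 476, 215, 237), (275, 467, 207, 218), (290, 479, 210, 237), (300, 481, 208, 237)]
336 [(240, 477, 223, 248), (255, 479, 220, 247), (268, 474, 214, 237), (275, 465, 206, 219), (290, 477, 209, 237), (300, 485, 211, 247)]
344 [(240, 477, 223, 250), (255, 479, 220, 251), (268, 472, 213, 237), (275, 462, 204, 218), (290, 476, 208, 238), (300, 484, 211, 250)]
```

```bash
python3 - <<'E'
from h import *
c,im,d=load('w1'); P=cloud(c,d); print(-np.array(c['R']).T@np.array(c['t']))
m=(P[...,2]>.2)&(np.arange(420)[:,None]>260)
print('min z of fingers w1 (TCP .276, rotation: )',np.percentile(P[m][:,2],[0,.5,2,5]))
for v,u in((272,155),(276,160),(290,160),(320,150),(272,405),(276,400)): print(v,u,np.round(P[v,u],3))
c,im,d=load('scene0');P=cloud(c,d); m=(P[...,2]>.1)&(np.hypot(P[...,0]-.525,P[...,1])<.09); Q=P[m]; print('scene0 tcp .208',np.sort(Q[:,2])[[0,3,10,20,50]]); 
E
```

```text
[0.47413186 0.23378805 0.4428475 ]
min z of fingers w1 (TCP .276, rotation: ) [0.31160817 0.31624732 0.32126546 0.3283802 ]
272 155 [0.427 0.174 0.319]
276 160 [0.43  0.175 0.323]
290 160 [0.43  0.17  0.325]
320 150 [0.431 0.166 0.337]
272 405 [0.519 0.174 0.319]
276 400 [0.517 0.174 0.322]
scene0 tcp .208 [0.24195317 0.24473362 0.24918876 0.25294254 0.26033584]
```

The real fingertips sit about 24 mm behind the reported TCP: the shut tips rest on the hex top at 0.181 while the state reads 0.156, and both clouds agree. I will allow for this along the tool axis: true TCP = reported - 0.024·z_tool. I reopen and go lower.

Request:
{"method": "send_rows", "body": {
  "series": [
    [[0,0,0.02,0,0,0,-1],[-0.002,-0.001,0,0,0,0,-1],[0,0,0,0,0,0,-1],[0,0,0,0,0,0,-1],[-0.002,0,0,0,0,0,-1]]
  ]
}}

```text
clock: 4.1
eef_pos: [0.4615, 0.2058, 0.1733]
ee_rot: [-2.752, 1.498, 0.001]
contact_force: [0.5, 0.1, -0.1]
grip_width: 0.0854
```

Request:
{"method": "send_rows", "body": {
  "series": [
    [[0,0,0,0,0,0,-1],[0,0,0,0,0,0,-1]]
  ]
}}

```text
clock: 4.35
eef_pos: [0.4612, 0.2057, 0.1729]
ee_rot: [-2.753, 1.499, 0.002]
contact_force: [0.6, 0.1, 0.1]
grip_width: 0.0855
```

```bash
python3 st.py
```

```text
t 4.35 p [0.4612 0.2057 0.1729] yawx -57.13 z [ 0.002  0.007 -1.   ] F [0.6 0.1 0.1] M [-0.03  0.02  0.  ] w 0.0855 q [ 0.42  0.09 -0.16  1.32  0.01  2.98]
```

Request:
{"method": "send_rows", "body": {
  "series": [
    [[0.0024,0,-0.02,-0.4,0.1,0,-1],[0,0,-0.02,0,0,0,-1],[0,0,0,0,0,0,-1],[0,0,0,0,0,0,-1]]
  ]
}}

```text
clock: 4.85
eef_pos: [0.4642, 0.2059, 0.1331]
ee_rot: [-2.758, 1.501, -0.003]
contact_force: [0.1, 0.5, 0.3]
grip_width: 0.0853
```

```bash
python3 st.py
```

```text
t 4.85 p [0.4642 0.2059 0.1331] yawx -57.13 z [ 0.002  0.001 -1.   ] F [0.1 0.5 0.3] M [-0.02 -0.03 -0.04] w 0.0853 q [ 0.42  0.1  -0.23  1.24 -0.    2.99]
```

Request:
{"method": "send_rows", "body": {
  "series": [
    [[-0.0006,0,-0.007,0,0,0,-1],[0,0,0,0,0,0,1],[0,0,0,0,0,0,1],[0,0,0,0,0,0,1],[0,0,0,0,0,0,1]]
  ],
  "squeeze": 80
}}

```text
clock: 5.48
eef_pos: [0.4645, 0.2064, 0.1278]
ee_rot: [-2.755, 1.5, -0.006]
contact_force: [0.9, -0.3, -1.8]
grip_width: 0.0388
```

```bash
python3 st.py
```

```text
t 5.47 p [0.4645 0.2064 0.1278] yawx -57.13 z [ 0.005  0.002 -1.   ] F [ 0.9 -0.3 -1.8] M [ 0.01 -0.02 -0.01] w 0.0388 q [ 0.42  0.1  -0.24  1.22 -0.    2.99]
```

Request:
{"method": "send_rows", "body": {
  "series": [
    [[0,0,0.0005,0,0,10,1],[0,0,0.0005,0,0,10,1],[0,0,0.0005,0,0,10,1],[0,0,0.0005,0,0,10,1],[0,0,0.0005,0,0,10,1]]
  ]
}}

```text
clock: 6.1
eef_pos: [0.4632, 0.2058, 0.1284]
ee_rot: [-3.136, 0.151, 0.002]
contact_force: [0.0, 1.4, -1.4]
grip_width: 0.0391
```

```bash
python3 st.py
```

```text
t 6.1 p [0.4632 0.2058 0.1284] yawx -5.52 z [-0.001  0.002 -1.   ] F [ 0.   1.4 -1.4] M [ 0.29 -0.11 -0.03] w 0.0391 q [ 0.42  0.1  -0.24  1.23  0.    2.08]
```

Request:
{"method": "send_rows", "body": {
  "series": [
    [[0,0,0.0015,0,0,10,1],[0,0,0.001,0,0,10,1],[0,0,0.001,0,0,10,1],[0,0,0.001,0,0,10,1],[0,0,0.001,0,0,10,1]]
  ]
}}

```text
clock: 6.72
eef_pos: [0.4623, 0.2058, 0.1334]
ee_rot: [-2.889, -1.23, 0.007]
contact_force: [-0.4, 0.1, -3.1]
grip_width: 0.0385
```

Request:
{"method": "send_rows", "body": {
  "series": [
    [[0,0,0.001,0,0,10,1],[0,0,0.001,0,0,10,1],[0,0,0.001,0,0,10,1],[0,0,0.001,0,0,10,1],[0,0,0.001,0,0,10,1]]
  ]
}}

```text
clock: 7.35
eef_pos: [0.4609, 0.2051, 0.1365]
ee_rot: [2.064, 2.368, -0.015]
contact_force: [-0.1, -0.8, -2.8]
grip_width: 0.0391
```

```bash
python3 st.py
```

```text
t 7.35 p [0.4609 0.2051 0.1365] yawx 97.84 z [-0.006 -0.007 -1.   ] F [-0.1 -0.8 -2.8] M [ 0.02 -0.03 -0.01] w 0.0391 q [ 0.42  0.1  -0.22  1.26 -0.    0.28]
```

Request:
{"method": "send_rows", "body": {
  "series": [
    [[0.001,0,0.0007,0.4,-0.3,10,1],[0.001,0,0.0007,0,0,10,1],[0,0,0.0007,0,0,10,1],[0,0,0.0007,0,0,10,1],[0,0,0.0007,0,0,10,1]]
  ]
}}

```text
clock: 7.98
eef_pos: [0.4617, 0.2047, 0.1383]
ee_rot: [-0.825, -3.03, 0.006]
contact_force: [-0.4, -0.7, -1.0]
grip_width: 0.0387
```

Request:
{"method": "send_rows", "body": {
  "series": [
    [[0,0,0.0007,0,0,10,1],[0,0,0.0007,0,0,10,1],[0,0,0.0007,0,0,10,1],[0,0,0.0007,0,0,10,1],[0,0,0.0007,0,0,10,1]]
  ]
}}

```text
clock: 8.6
eef_pos: [0.4617, 0.2041, 0.1411]
ee_rot: [0.578, -3.088, 0.009]
contact_force: [0.7, -0.9, -1.2]
grip_width: 0.0388
```

Request:
{"method": "send_rows", "body": {
  "series": [
    [[0,0,0.0007,0,0,10,1],[0,0,0.0007,0,0,10,1],[0,0,0.0007,0,0,10,1],[0,0,0.0007,0,0,10,1],[0,0,0.0007,0,0,10,1]]
  ]
}}

```text
clock: 9.22
eef_pos: [0.4627, 0.2037, 0.1439]
ee_rot: [-1.864, 2.525, -0.011]
contact_force: [1.3, 0.5, -1.1]
grip_width: 0.0391
```

```bash
python3 st.py
```

```text
t 9.22 p [0.4627 0.2037 0.1439] yawx -107.13 z [ 0.007 -0.004 -1.   ] F [ 1.3  0.5 -1.1] M [ 0.06 -0.34 -0.01] w 0.0391 q [ 0.42  0.09 -0.22  1.26 -0.01 -2.42]
```

Request:
{"method": "send_rows", "body": {
  "series": [
    [[0,0.001,0.0007,0.2,0.3,10,1],[0,0.001,0.0007,0,0,10,1],[0,0,0,0,0,0,1]]
  ]
}}

```text
clock: 9.6
eef_pos: [0.463, 0.2054, 0.1448]
ee_rot: [-2.286, 2.153, -0.002]
contact_force: [0.2, 1.2, 0.1]
grip_width: 0.0391
```

Request:
{"method": "send_rows", "body": {
  "series": [
    [[0,0,0,0,0,0,-1],[0,0,0,0,0,0,-1],[0,0,0,0,0,0,-1]]
  ]
}}

```text
clock: 9.98
eef_pos: [0.463, 0.2054, 0.1449]
ee_rot: [-2.28, 2.159, -0.002]
contact_force: [-0.8, 0.2, 0.1]
grip_width: 0.0854
```

```bash
python3 st.py
```

```text
t 9.97 p [0.463  0.2054 0.1449] yawx -86.88 z [ 0.002 -0.    -1.   ] F [-0.8  0.2  0.1] M [0.01 0.01 0.03] w 0.0854 q [ 0.42  0.1  -0.21  1.26 -0.   -2.78]
```

Request:
{"method": "send_rows", "body": {
  "series": [
    [[0,0,0,0,0,-10,-1],[0,0,0,0,0,-10,-1],[0,0,0,0,0,-10,-1],[0,0,0,0,0,-10,-1],[0,0,0,0,0,-10,-1]]
  ]
}}

```text
clock: 10.6
eef_pos: [0.463, 0.2053, 0.1454]
ee_rot: [-1.107, 2.939, -0.003]
contact_force: [0.0, -0.1, 0.2]
grip_width: 0.0853
```

Request:
{"method": "send_rows", "body": {
  "series": [
    [[0,0,0,0,0,-10,-1],[0,0,0,0,0,-10,-1],[0,0,0,0,0,-10,-1],[0,0,0,0,0,-10,-1],[0,0,0,0,0,-10,-1]]
  ]
}}

```text
clock: 11.22
eef_pos: [0.4629, 0.2053, 0.1457]
ee_rot: [0.291, 3.128, -0.003]
contact_force: [0.1, 0.1, -0.0]
grip_width: 0.0855
```

Request:
{"method": "send_rows", "body": {
  "series": [
    [[0,0,0,0,0,-10,-1],[0,0,0,0,0,-10,-1],[0,0,0,0,0,-10,-1],[0,0,0,0,0,-10,-1],[0,0,0,0,0,-10,-1]]
  ]
}}

```text
clock: 11.85
eef_pos: [0.4629, 0.2052, 0.1461]
ee_rot: [-1.631, -2.685, 0.003]
contact_force: [0.4, -0.2, 0.6]
grip_width: 0.0855
```

Request:
{"method": "send_rows", "body": {
  "series": [
    [[0,0,0,0,0,-10,-1],[0,0,0,0,0,-10,-1],[0,0,0,0,0,-10,-1],[0,0,0,0,0,-10,-1],[0,0,0,0,0,-10,-1]]
  ]
}}

```text
clock: 12.48
eef_pos: [0.4629, 0.2052, 0.1464]
ee_rot: [-2.641, -1.7, 0.002]
contact_force: [0.4, 0.7, -0.4]
grip_width: 0.0857
```

Request:
{"method": "send_rows", "body": {
  "series": [
    [[0,0,0,0,0,-10,-1],[0,0,0,0,0,-10,-1],[0,0,0,0,0,-10,-1],[0,0,0,0,0,-10,-1],[0,0,0,0,0,0,-1]]
  ]
}}

```text
clock: 13.1
eef_pos: [0.4629, 0.2051, 0.1467]
ee_rot: [-3.071, -0.655, 0.001]
contact_force: [0.1, -0.1, -0.6]
grip_width: 0.0854
```

```bash
python3 st.py
```

```text
t 13.1 p [0.4629 0.2051 0.1467] yawx 24.07 z [-0.001  0.001 -1.   ] F [ 0.1 -0.1 -0.6] M [-0.01  0.02  0.02] w 0.0854 q [ 0.42  0.1  -0.2   1.27  0.    1.57]
```

Request:
{"method": "send_rows", "body": {
  "series": [
    [[0,0,-0.001,0,0,-10,-1],[0,0,0,0,0,-10,-1],[0,0,0,0,0,-10,-1],[0,0,0,0,0,-10,-1],[0,0,0,0,0,-9.5,-1]]
  ]
}}

```text
clock: 13.72
eef_pos: [0.4629, 0.2051, 0.1459]
ee_rot: [-3.06, 0.708, -0.0]
contact_force: [0.1, -0.5, -0.6]
grip_width: 0.0855
```

Request:
{"method": "send_rows", "body": {
  "series": [
    [[0,0,0,0,0,0,1],[0,0,0,0,0,0,1],[0,0,0,0,0,0,1],[0,0,0,0,0,0,1]]
  ]
}}

```text
clock: 14.22
eef_pos: [0.4628, 0.2051, 0.1464]
ee_rot: [-3.064, 0.689, -0.001]
contact_force: [-0.5, -1.1, 0.1]
grip_width: 0.0387
```

```bash
python3 st.py
```

```text
t 14.22 p [0.4628 0.2051 0.1464] yawx -25.37 z [ 0.001  0.001 -1.   ] F [-0.5 -1.1  0.1] M [-0.1  -0.01 -0.06] w 0.0387 q [ 0.42  0.1  -0.21  1.27  0.    2.43]
```

Request:
{"method": "send_rows", "body": {
  "series": [
    [[0,0,0.0005,0,0,10,1],[0,0,0.0005,0,0,10,1],[0,0,0.0007,0,0,10,1],[0,0,0.0007,0,0,10,1],[0,0,0.0007,0,0,10,1]]
  ]
}}

```text
clock: 14.85
eef_pos: [0.4635, 0.2046, 0.149]
ee_rot: [-3.058, -0.719, -0.003]
contact_force: [0.8, 0.2, -0.3]
grip_width: 0.0388
```

Request:
{"method": "send_rows", "body": {
  "series": [
    [[0,0,0.0007,0,0,10,1],[0,0,0.0007,0,0,10,1],[0,0,0.0007,0,0,10,1],[0,0,0.0007,0,0,10,1],[0,0,0.0007,0,0,10,1]]
  ]
}}

```text
clock: 15.48
eef_pos: [0.4637, 0.2054, 0.1517]
ee_rot: [-2.431, -1.985, -0.002]
contact_force: [-0.9, 0.9, -1.4]
grip_width: 0.0384
```

Request:
{"method": "send_rows", "body": {
  "series": [
    [[0,0,0.0007,0,0,10,1],[0,0,0.0007,0,0,10,1],[0,0,0.0007,0,0,10,1],[0,0,0.0007,0,0,10,1],[0,0,0.0007,0,0,10,1]]
  ]
}}

```text
clock: 16.1
eef_pos: [0.4634, 0.206, 0.1544]
ee_rot: [-1.315, -2.847, 0.001]
contact_force: [-0.2, 0.2, 0.1]
grip_width: 0.0386
```

Request:
{"method": "send_rows", "body": {
  "series": [
    [[0,0,0.0007,0,0,10,1],[0,0,0.0007,0,0,10,1],[0,0,0.0007,0,0,10,1],[0,0,0.0007,0,0,10,1],[0,0,0.0007,0,0,10,1]]
  ]
}}

```text
clock: 16.73
eef_pos: [0.4632, 0.2061, 0.1571]
ee_rot: [0.064, -3.135, 0.004]
contact_force: [1.3, 0.4, -0.6]
grip_width: 0.0389
```

```bash
python3 st.py
```

```text
t 16.73 p [0.4632 0.2061 0.1571] yawx -177.65 z [-0.006 -0.003 -1.   ] F [ 1.3  0.4 -0.6] M [ 0.09 -0.3  -0.08] w 0.0389 q [ 0.42  0.1  -0.18  1.3  -0.   -1.19]
```

Total so far is about 538°. I turn about 100° more.

Request:
{"method": "send_rows", "body": {
  "series": [
    [[0,0,0.0007,0.2,-0.3,10,1],[0,0,0.0007,0,0,10,1],[0,0,0.0007,0,0,10,1],[0,0,0.0007,0,0,10,1],[0,0,0.0007,0,0,10,1]]
  ]
}}

```text
clock: 17.35
eef_pos: [0.4613, 0.2058, 0.1597]
ee_rot: [1.431, -2.791, 0.001]
contact_force: [-1.3, -0.2, -0.4]
grip_width: 0.0387
```

Request:
{"method": "send_rows", "body": {
  "series": [
    [[0,0,0.0007,0,0,10,1],[0,0,0.0007,0,0,10,1],[0,0,0.0007,0,0,10,1],[0,0,0.0007,0,0,10,1],[0,0,0.0007,0,0,9,1]]
  ]
}}

```text
clock: 17.98
eef_pos: [0.4615, 0.2049, 0.1624]
ee_rot: [2.491, -1.905, 0.006]
contact_force: [0.8, 0.3, -1.0]
grip_width: 0.039
```

Request:
{"method": "send_rows", "body": {
  "series": [
    [[0,0,0.003,0,0,0,1],[0,0,0.003,0,0,0,1],[0,0,0.003,0,0,0,1]]
  ]
}}

```text
clock: 18.35
eef_pos: [0.4612, 0.2047, 0.1709]
ee_rot: [2.486, -1.909, 0.005]
contact_force: [-0.2, 0.4, -1.9]
grip_width: 0.0387
```

```bash
python3 st.py
```

```text
t 18.35 p [0.4612 0.2047 0.1709] yawx -75.05 z [-0.002 -0.008 -1.   ] F [-0.2  0.4 -1.9] M [0.03 0.04 0.  ] w 0.0387 q [ 0.42  0.09 -0.16  1.33 -0.01 -2.98]
```

The cap is free, with only its weight showing. I lift it clear of the cartridges, turn it back for joint margin, and carry it to bare mat at about (0.37, 0.02).

Request:
{"method": "send_rows", "body": {
  "series": [
    [[0,0,0.03,0.4,0,-8,1],[0,0,0.03,0,0,-8,1],[0,0,0.03,0,0,-10,1],[0,-0.02,0,0,0,-10,1],[-0.02,-0.04,0,0,0,-10,1]]
  ]
}}

```text
clock: 18.98
eef_pos: [0.441, 0.1453, 0.2633]
ee_rot: [1.507, -2.755, -0.009]
contact_force: [0.2, -1.4, -2.2]
grip_width: 0.0386
```

Request:
{"method": "send_rows", "body": {
  "series": [
    [[-0.025,-0.04,0,0,0,-10,1],[-0.025,-0.04,0,0,0,-10,1],[-0.015,-0.03,0,0,0,-10,1],[0,0,0,0,0,0,1]]
  ]
}}

```text
clock: 19.48
eef_pos: [0.3724, 0.0311, 0.2645]
ee_rot: [-0.706, 3.059, 0.008]
contact_force: [0.9, -0.0, -2.1]
grip_width: 0.0387
```

```bash
python3 st.py; python3 - <<'E'
from h import *
c,im,d=snap('side','side2'); P=cloud(c,d)
print('free spot z around (.37,.02):')
m=(np.hypot(P[...,0]-.37,P[...,1]-.02)<.07); print(m.sum(),np.percentile(P[m][:,2],[1,50,95,99]))
u,v=w2px(c,[.46,.15,.08])[0].astype(int); cv2.imwrite('pics/c4.png',cv2.resize(im[v-75:v+75,u-100:u+100],(800,600),interpolation=cv2.INTER_CUBIC)); print(u,v)
E
```

```text
t 19.48 p [0.3724 0.0311 0.2645] yawx -154.03 z [ 0.001  0.005 -1.   ] F [ 0.9 -0.  -2.1] M [ 0.05 -0.06 -0.02] w 0.0387 q [ 0.08 -0.15 -0.19  1.53  0.01 -1.95]
free spot z around (.37,.02):
7316 [-0.00466916  0.55715869  0.7742646   0.77888759]
267 222
```

View pics/c4.png

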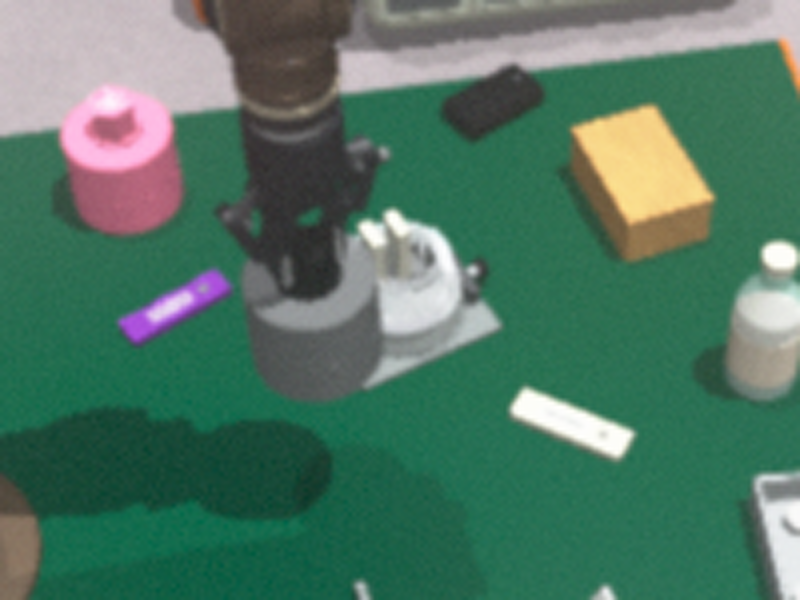

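The cap is held level. The jar shows two cartridges, in two adjacent slots at crop (373,250) and (398,240), with the third slot empty. The mat below the cap is bare, so I lower it.

Request:
{"method": "send_rows", "body": {
  "series": [
    [[0,-0.005,-0.05,-0.3,0,0,1],[0,0,-0.05,0,0,0,1],[0,0,-0.04,0,0,0,1],[0,0,-0.01,0,0,0,1],[0,0,0,0,0,0,1]]
  ]
}}

```text
clock: 20.15
eef_pos: [0.3758, 0.0297, 0.1122]
ee_rot: [-0.72, 3.053, 0.002]
contact_force: [0.4, 1.4, -1.8]
grip_width: 0.0386
```

Request:
{"method": "send_rows", "body": {
  "series": [
    [[0,0,-0.005,0,0,0,1],[0,0,-0.004,0,0,0,1],[0,0,-0.003,0,0,0,1]]
  ]
}}

```text
clock: 20.52
eef_pos: [0.3788, 0.0303, 0.1031]
ee_rot: [-0.72, 3.047, 0.001]
contact_force: [0.6, -0.2, -1.3]
grip_width: 0.0388
```

```bash
python3 st.py
```

```text
t 20.52 p [0.3788 0.0303 0.1031] yawx -153.42 z [ 0.011  0.003 -1.   ] F [ 0.6 -0.2 -1.3] M [0.02 0.02 0.01] w 0.0388 q [ 0.08 -0.14 -0.53  1.17  0.   -1.96]
```

Request:
{"method": "send_rows", "body": {
  "series": [
    [[-0.002,0,-0.008,0,0.6,0,1],[-0.001,0,-0.005,0,0,0,1],[-0.001,0,-0.004,0,0,0,1],[0,0,0,0,0,0,1]]
  ]
}}

```text
clock: 21.02
eef_pos: [0.3744, 0.0302, 0.085]
ee_rot: [-0.722, 3.057, 0.005]
contact_force: [0.1, 0.2, -2.7]
grip_width: 0.0385
```

```bash
python3 st.py
```

```text
t 21.02 p [0.3744 0.0302 0.085 ] yawx -153.44 z [-0.001  0.003 -1.   ] F [ 0.1  0.2 -2.7] M [-0.01 -0.01 -0.02] w 0.0385 q [ 0.08 -0.13 -0.56  1.14  0.   -1.96]
```

Request:
{"method": "send_rows", "body": {
  "series": [
    [[0,0,-0.003,0,0.1,0,1],[0,0,-0.003,0,0,0,1],[0,0,0,0,0,0,1]]
  ]
}}

```text
clock: 21.4
eef_pos: [0.3767, 0.0305, 0.0837]
ee_rot: [-0.72, 3.053, 0.004]
contact_force: [-0.3, 0.3, -3.0]
grip_width: 0.0388
```

```bash
python3 st.py
```

```text
t 21.4 p [0.3767 0.0305 0.0837] yawx -153.45 z [ 0.004  0.004 -1.   ] F [-0.3  0.3 -3. ] M [-0.01 -0.01 -0.01] w 0.0388 q [ 0.08 -0.13 -0.56  1.13  0.   -1.96]
```

Request:
{"method": "send_rows", "body": {
  "series": [
    [[-0.001,0,-0.005,0,0.2,0,1],[0,0,0,0,0,0,1]]
  ]
}}

```text
clock: 21.65
eef_pos: [0.3791, 0.0308, 0.0836]
ee_rot: [-0.718, 3.048, 0.003]
contact_force: [0.1, -0.0, -2.5]
grip_width: 0.0386
```

Request:
{"method": "send_rows", "body": {
  "series": [
    [[-0.001,0,-0.004,0,0.2,0,1],[0,0,0,0,0,0,1]]
  ]
}}

```text
clock: 21.9
eef_pos: [0.3811, 0.0308, 0.083]
ee_rot: [-0.717, 3.045, 0.002]
contact_force: [-0.6, -0.6, -2.1]
grip_width: 0.0388
```

```bash
python3 st.py
```

```text
t 21.9 p [0.3811 0.0308 0.083 ] yawx -153.5 z [ 0.012  0.004 -1.   ] F [-0.6 -0.6 -2.1] M [-0.05 -0.01  0.03] w 0.0388 q [ 0.08 -0.12 -0.56  1.12  0.   -1.96]
```

Request:
{"method": "send_rows", "body": {
  "series": [
    [[-0.006,0,-0.006,0,0.7,0,1],[0,0,0,0,0,0,1]]
  ]
}}

```text
clock: 22.15
eef_pos: [0.3832, 0.0307, 0.0837]
ee_rot: [-0.716, 3.041, -0.001]
contact_force: [-0.8, -0.4, -2.1]
grip_width: 0.0394
```

```bash
python3 st.py
```

```text
t 22.15 p [0.3832 0.0307 0.0837] yawx -153.51 z [ 0.018  0.004 -1.   ] F [-0.8 -0.4 -2.1] M [ 0.02  0.1  -0.02] w 0.0394 q [ 0.08 -0.13 -0.56  1.11  0.   -1.95]
```

```bash
python3 - <<'E'
from h import *
print(np.round(bot.get_state()['joint_torque'],1))
for n in('scene','side'):
    c,im,d=snap(n,n+'3'); P=cloud(c,d)
    m=(P[...,2]>.06)&(P[...,2]<.145)&(np.hypot(P[...,0]-.38,P[...,1]-.03)<.06); h,e=np.histogram(P[m][:,2],bins=np.arange(.06,.146,.005)); print(n,dict(zip(np.round(e[:-1],3),h)))
    u,v=w2px(c,[.38,.03,.07])[0].astype(int); a=cv2.resize(im[v-50:v+50,u-50:u+50],(400,400),interpolation=cv2.INTER_CUBIC)
    b=a if n=='scene' else np.hstack([b,a])
cv2.imwrite('pics/c5.png',b)
E
```

```text
[ -0.1 -27.7  36.8  -0.4  -0.    0. ]
scene {np.float64(0.06): np.int64(38), np.float64(0.065): np.int64(29), np.float64(0.07): np.int64(37), np.float64(0.075): np.int64(22), np.float64(0.08): np.int64(45), np.float64(0.085): np.int64(36), np.float64(0.09): np.int64(91), np.float64(0.095): np.int64(327), np.float64(0.1): np.int64(88), np.float64(0.105): np.int64(12), np.float64(0.11): np.int64(11), np.float64(0.115): np.int64(10), np.float64(0.12): np.int64(17), np.float64(0.125): np.int64(12), np.float64(0.13): np.int64(28), np.float64(0.135): np.int64(18), np.float64(0.14): np.int64(8)}
side {np.float64(0.06): np.int64(23), np.float64(0.065): np.int64(22), np.float64(0.07): np.int64(27), np.float64(0.075): np.int64(23), np.float64(0.08): np.int64(32), np.float64(0.085): np.int64(39), np.float64(0.09): np.int64(143), np.float64(0.095): np.int64(190), np.float64(0.1): np.int64(34), np.float64(0.105): np.int64(11), np.float64(0.11): np.int64(11), np.float64(0.115): np.int64(11), np.float64(0.12): np.int64(23), np.float64(0.125): np.int64(28), np.float64(0.13): np.int64(52), np.float64(0.135): np.int64(30), np.float64(0.14): np.int64(8)}
```

View pics/c5.png

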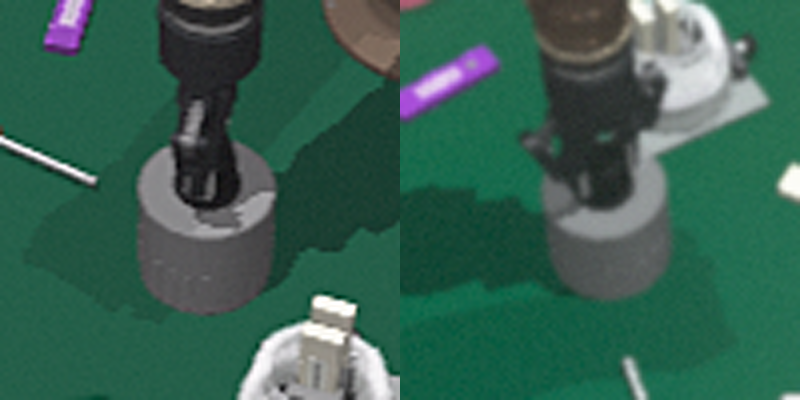

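The cap stands on the mat: its top is at 0.096 and it looks level. I release and go back over the jar.

Request:
{"method": "send_rows", "body": {
  "series": [
    [[0,0,0,0,0,0,-1],[0,0,0,0,0,0,-1],[0,0,0,0,0,0,-1],[0,0,0.03,0,0,0,-1],[0,0,0.05,0,0,0,-1]]
  ]
}}

```text
clock: 22.88
eef_pos: [0.3784, 0.0305, 0.1586]
ee_rot: [-0.719, 3.053, 0.003]
contact_force: [1.5, -0.0, 0.5]
grip_width: 0.0855
```

Request:
{"method": "send_rows", "body": {
  "series": [
    [[0,0,0.05,0,1,-10,-1],[0.02,0.04,0.02,0,0,-10,-1],[0.02,0.04,0,0,0,-10,-1],[0.02,0.04,0,0,0,-10,-1],[0.01,0.03,0,0,0,-10,-1]]
  ]
}}

```text
clock: 23.5
eef_pos: [0.4509, 0.1835, 0.2338]
ee_rot: [-0.69, -3.06, -0.014]
contact_force: [0.7, -0.3, 0.9]
grip_width: 0.0851
```

Request:
{"method": "send_rows", "body": {
  "series": [
    [[0,0,0,0,0,-10,-1],[0,0,0,0,0,-10,-1],[0,0,0,0,0,-10,-1],[0,0,0,0,0,-10,-1],[0,0,0,0,0,0,-1]]
  ]
}}

```text
clock: 24.12
eef_pos: [0.4505, 0.1862, 0.2302]
ee_rot: [-1.717, -2.623, -0.009]
contact_force: [-0.2, -0.7, 0.3]
grip_width: 0.0852
```

```bash
python3 st.py; python3 - <<'E'
from h import *
c,im,d=snap('wrist','w3'); P=cloud(c,d)
m=(P[...,2]>.125)&(P[...,2]<.142)&(np.hypot(P[...,0]-.4636,P[...,1]-.2055)<.05)
n,l,s,_=cv2.connectedComponentsWithStats(m.astype(np.uint8))
for i in range(1,n):
    if s[i,4]>60:
        Q=P[l==i]; r=cv2.minAreaRect(Q[:,:2].astype(np.float32)); print(s[i],np.round(np.median(Q,0),4),r)
E
```

```text
t 24.12 p [0.4505 0.1862 0.2302] yawx 113.58 z [-0.002  0.008 -1.   ] F [-0.2 -0.7  0.3] M [-0.02  0.02  0.05] w 0.0852 q [ 0.39  0.05 -0.07  1.45  0.01 -0.03]
[277 182  41  20 727] [0.4383 0.196  0.1344] ((0.4390990436077118, 0.19631072878837585), (0.012406560592353344, 0.02974557690322399), 20.295005798339844)
[275 214  40  21 711] [0.4623 0.2048 0.1342] ((0.46329495310783386, 0.20528604090213776), (0.012465912848711014, 0.03004419431090355), 19.659088134765625)
```

The two cartridges in the jar are at (.4391,.1963) and (.4633,.2053), yaw 20°; the third slot is empty. I take the outer one first.

Request:
{"method": "send_rows", "body": {
  "series": [
    [[-0.0114,0.0101,0,-0.4,0,-3.3,-1],[0,0,-0.04,0,0,0,-1],[0,0,-0.04,0,0,0,-1],[0,0,0,0,0,0,-1]]
  ]
}}

```text
clock: 24.68
eef_pos: [0.4388, 0.1965, 0.1484]
ee_rot: [-1.78, -2.587, -0.001]
contact_force: [-0.1, 0.8, -0.3]
grip_width: 0.0852
```

```bash
python3 st.py
```

```text
t 24.68 p [0.4388 0.1965 0.1484] yawx 110.94 z [-0.001  0.001 -1.   ] F [-0.1  0.8 -0.3] M [-0.02  0.05  0.02] w 0.0852 q [ 0.42  0.05 -0.25  1.27  0.    0.05]
```

Request:
{"method": "send_rows", "body": {
  "series": [
    [[0,0,-0.04,0,0,-0.5,-1],[0,0,-0.03,0,0,0,-1],[0,0,0,0,0,0,-1]]
  ]
}}

```text
clock: 25.05
eef_pos: [0.4415, 0.1975, 0.0821]
ee_rot: [1.785, 2.584, 0.009]
contact_force: [-0.5, -0.0, 0.8]
grip_width: 0.0852
```

```bash
python3 st.py
```

```text
t 25.05 p [0.4415 0.1975 0.0821] yawx 110.71 z [ 0.004  0.004 -1.   ] F [-0.5 -0.   0.8] M [ 0.02  0.01 -0.01] w 0.0852 q [ 0.42  0.08 -0.37  1.12  0.    0.06]
```

Request:
{"method": "send_rows", "body": {
  "series": [
    [[-0.0024,-0.001,-0.008,-0.2,0.2,0,-1],[0,0,0,0,0,0,-1],[0,0,0,0,0,0,-1]]
  ]
}}

```text
clock: 25.42
eef_pos: [0.4417, 0.1976, 0.0785]
ee_rot: [1.782, 2.583, 0.009]
contact_force: [0.3, -0.5, -0.2]
grip_width: 0.0854
```

```bash
python3 st.py
```

```text
t 25.43 p [0.4417 0.1976 0.0785] yawx 110.78 z [ 0.006  0.003 -1.   ] F [ 0.3 -0.5 -0.2] M [-0.06  0.04 -0.  ] w 0.0854 q [ 0.42  0.08 -0.38  1.11  0.    0.06]
```

Request:
{"method": "send_rows", "body": {
  "series": [
    [[-0.006,-0.002,-0.005,-0.3,0.5,-0.4,-1],[0,0,0,0,0,0,-1]]
  ]
}}

```text
clock: 25.68
eef_pos: [0.4357, 0.1956, 0.0741]
ee_rot: [-1.794, -2.579, 0.005]
contact_force: [0.6, 0.4, 0.1]
grip_width: 0.0859
```

Request:
{"method": "send_rows", "body": {
  "series": [
    [[0,0,0,0,0,0,1],[0,0,0,0,0,0,1],[0,0,0,0,0,0,1],[0,0,0,0,0,0,1]]
  ],
  "squeeze": 40
}}

```text
clock: 26.18
eef_pos: [0.4358, 0.1957, 0.0742]
ee_rot: [-1.794, -2.579, 0.004]
contact_force: [0.4, 0.9, 2.0]
grip_width: 0.0298
```

```bash
python3 st.py
```

```text
t 26.18 p [0.4358 0.1957 0.0742] yawx 110.37 z [-0.002 -0.002 -1.   ] F [0.4 0.9 2. ] M [-0.01 -0.03 -0.01] w 0.0298 q [ 0.42  0.08 -0.39  1.11 -0.    0.07]
```

Cartridge gripped (29.8 mm). I lift it out and carry it to the rack for a close look.

Request:
{"method": "send_rows", "body": {
  "series": [
    [[0,0,0.05,0,0,0,1],[0,0,0.05,0,0,0,1],[0,0,0.05,0,0,0,1],[0.005,-0.03,0.03,0,0,0,1],[0.01,-0.05,0,0,0,-4,1]]
  ]
}}

```text
clock: 26.8
eef_pos: [0.4495, 0.1155, 0.2584]
ee_rot: [-1.877, -2.518, 0.007]
contact_force: [0.6, 0.1, -1.3]
grip_width: 0.0293
```

Request:
{"method": "send_rows", "body": {
  "series": [
    [[0.01,-0.055,0,0,0,-4,1],[0.01,-0.055,0,0,0,0,1],[0.01,-0.055,0,0,0,0,1],[0.01,-0.055,0,0,0,0,1],[0.01,-0.05,0,0,0,0,1]]
  ]
}}

```text
clock: 27.42
eef_pos: [0.5004, -0.1626, 0.2591]
ee_rot: [1.964, 2.451, -0.004]
contact_force: [1.1, 0.5, -0.4]
grip_width: 0.0296
```

Request:
{"method": "send_rows", "body": {
  "series": [
    [[0,-0.03,0,0,0,0,1],[0,0,0,0,0,0,1]]
  ]
}}

```text
clock: 27.68
eef_pos: [0.5002, -0.197, 0.2577]
ee_rot: [-1.971, -2.445, 0.005]
contact_force: [-0.0, 0.7, -0.2]
grip_width: 0.0296
```

```bash
python3 st.py; python3 - <<'E'
from h import *
c,im,d=snap('wrist','w4'); P=cloud(c,d)
# rail tops: height map top view, 1 mm cells in world
yaw=np.radians(12); ex=np.array([np.cos(yaw),np.sin(yaw)]); ey=np.array([-ex[1],ex[0]]); o=np.array([.556,-.285])
q=(P[...,:2]-o); X=q@ex; Y=q@ey; Z=P[...,2]
m=(abs(X)<.08)&(abs(Y)<.14)&(Z>.015)&(Z<.12)
np.savez('pics/rk.npz',X=X[m],Y=Y[m],Z=Z[m])
h,e=np.histogram(Y[m&(X>-.03)&(X<.02)],bins=np.arange(-.14,.141,.005)); print(dict(zip((e[:-1]*1000).round().astype(int).tolist(),h.tolist())))
E
```

```text
t 27.68 p [ 0.5002 -0.197   0.2577] yawx 102.26 z [-0.003 -0.002 -1.   ] F [-0.   0.7 -0.2] M [ 0.01 -0.   -0.01] w 0.0296 q [-0.37  0.16  0.11  1.52 -0.   -0.59]
{-140: 0, -135: 0, -130: 0, -125: 0, -120: 0, -115: 0, -110: 0, -105: 8, -100: 181, -95: 209, -90: 199, -85: 945, -80: 0, -75: 0, -70: 0, -65: 0, -60: 0, -55: 0, -50: 0, -45: 0, -40: 99, -35: 201, -30: 196, -25: 382, -20: 368, -15: 0, -10: 0, -5: 0, 0: 0, 5: 0, 10: 0, 15: 0, 20: 20, 25: 201, 30: 200, 35: 203, 40: 346, 45: 0, 50: 0, 55: 0, 60: 0, 65: 0, 70: 0, 75: 0, 80: 0, 85: 171, 90: 166, 95: 168, 100: 100, 105: 0, 110: 0, 115: 0, 120: 0, 125: 0, 130: 0, 135: 0}
```

View pics/w4.png

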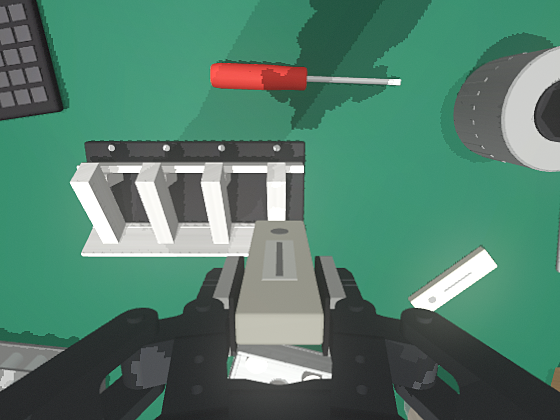

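The view shows all four rails empty (feet at about v=240), the driver, the cap, cartridge d at (455,275), and the held cartridge straight in the jaws. I fit the rack pose.

```bash
python3 - <<'E'
import numpy as np
z=np.load('pics/rk.npz');X,Y,Z=z['X'],z['Y'],z['Z']
# plane z + X tan30 = c
s=Z+X*np.tan(np.radians(30)); 
h,e=np.histogram(s[(X<.02)&(X>-.05)],bins=np.arange(.02,.11,.002)); k=h.argmax(); c=e[k]+.001; print('c peak',c,h.max())
m=(abs(s-c)<.006)&(X<.03)
A=np.c_[X[m],Y[m],np.ones(m.sum())]; 
for _ in range(4):
    sol=np.linalg.lstsq(A,Z[m],rcond=None)[0]; r=abs(Z-(sol[0]*X+sol[1]*Y+sol[2])); m=(r<.003)&(X<.04); A=np.c_[X[m],Y[m],np.ones(m.sum())]
print('plane',sol,np.degrees(np.arctan(sol[:2])),m.sum())
for yc in(-.093,-.031,.031,.093):
    k=m&(abs(Y-yc)<.02); out=[]
    for a in np.arange(-.05,.04,.01):
        kk=k&(X>=a)&(X<a+.01)
        if kk.sum()>20: out.append((round(a+.005,3),round(np.percentile(Y[kk],2)*1000,1),round(np.percentile(Y[kk],98)*1000,1)))
    print(yc,'X range',np.percentile(X[k],[.5,99.5]).round(4),out)
# stop bar
k=(X>.02)&(Z>.03)
for a in np.arange(.02,.075,.003):
    kk=(X>=a)&(X<a+.003)&(abs(Y)<.13); 
    if kk.sum(): print(round(a,3),kk.sum(),np.percentile(Z[kk],[10,50,90]).round(4))
k=(Z>.04)&(X>.03); print('bar Y',np.percentile(Y[k],[1,99]))
E
```

```text
c peak 0.06699999999999996 2319
plane [-0.57192432 -0.00155924  0.06633526] [-29.76628929  -0.08933804] 4089
-0.093 X range [-0.0358  0.0399] [(np.float64(-0.035), np.float64(-99.6), np.float64(-82.2)), (np.float64(-0.025), np.float64(-99.5), np.float64(-82.0)), (np.float64(-0.015), np.float64(-99.5), np.float64(-82.0)), (np.float64(-0.005), np.float64(-99.7), np.float64(-82.0)), (np.float64(0.005), np.float64(-99.4), np.float64(-81.9)), (np.float64(0.015), np.float64(-99.1), np.float64(-82.1)), (np.float64(0.025), np.float64(-99.8), np.float64(-82.0)), (np.float64(0.035), np.float64(-98.9), np.float64(-81.7))]
-0.031 X range [-0.0361  0.0395] [(np.float64(-0.035), np.float64(-37.1), np.float64(-19.9)), (np.float64(-0.025), np.float64(-37.2), np.float64(-19.8)), (np.float64(-0.015), np.float64(-37.2), np.float64(-19.8)), (np.float64(-0.005), np.float64(-37.2), np.float64(-19.7)), (np.float64(0.005), np.float64(-36.9), np.float64(-19.8)), (np.float64(0.015), np.float64(-37.2), np.float64(-19.7)), (np.float64(0.025), np.float64(-36.8), np.float64(-19.6)), (np.float64(0.035), np.float64
[... 606 characters left out ...]
02.3)), (np.float64(-0.025), np.float64(85.4), np.float64(102.5)), (np.float64(-0.015), np.float64(85.9), np.float64(102.6)), (np.float64(-0.005), np.float64(85.6), np.float64(102.8)), (np.float64(0.005), np.float64(85.4), np.float64(103.0))]
0.02 170 [0.0317 0.0535 0.0551]
0.023 175 [0.0284 0.0517 0.0531]
0.026 171 [0.0254 0.0499 0.0514]
0.029 329 [0.0159 0.0204 0.0492]
0.032 473 [0.0188 0.0217 0.0474]
0.035 494 [0.0232 0.0266 0.0453]
0.038 521 [0.0283 0.0315 0.0437]
0.041 553 [0.0336 0.0365 0.0417]
0.044 645 [0.0385 0.0411 0.0436]
0.047 719 [0.0432 0.0461 0.0489]
0.05 626 [0.0483 0.0509 0.0526]
0.053 304 [0.0503 0.0514 0.0522]
0.056 54 [0.0493 0.0499 0.0507]
bar Y [-0.11743074  0.06305334]
```

Rack fit: yaw 12.3°, slope 29.8°, foot z 0.0415. Cartridge-centre targets: rail 1 (.5353,-.1921,.0742), rail 2 (.5481,-.2524), rail 3 (.5610,-.3132). I tilt the tool 60° while still high.

Request:
{"method": "send_rows", "body": {
  "series": [
    [[0,0,0,2.1,-9.8,0,1],[0,0,0,2.1,-9.8,0,1],[0,0,0,2.1,-9.8,0,1],[0,0,0,2.1,-9.8,0,1],[0,0,0,2.1,-9.8,0,1]]
  ]
}}

```text
clock: 28.35
eef_pos: [0.5042, -0.1889, 0.2583]
ee_rot: [1.504, 1.901, 0.905]
contact_force: [0.2, 0.1, -0.7]
grip_width: 0.0296
```

Request:
{"method": "send_rows", "body": {
  "series": [
    [[0,0,0,1.8,-8.5,0,1],[0,0,0,0,0,0,1]]
  ]
}}

```text
clock: 28.6
eef_pos: [0.5006, -0.1845, 0.2533]
ee_rot: [1.417, 1.787, 1.027]
contact_force: [-0.7, 0.4, -0.8]
grip_width: 0.0292
```

```bash
cat > tl.py <<'E'
import sys
from h import *
s=bot.get_state(); T=Rn.from_rotvec(s['ee_rot'])
y=np.radians(float(sys.argv[1])); pit=np.radians(float(sys.argv[2])) # pitch below level
ex=np.array([np.cos(y),np.sin(y),0]); z=np.cos(pit)*ex+np.array([0,0,-np.sin(pit)]); x=np.array([-np.sin(y),np.cos(y),0])
W=Rn.from_matrix(np.c_[x,np.cross(z,x),z]); g=np.array([float(v) for v in sys.argv[3:6]])
print('t',round(s['clock'],2),'p',np.round(s['eef_pos'],4),'go',np.round(g-s['eef_pos'],4),'turn',np.round(np.degrees((W*T.inv()).as_rotvec()),2),'F',np.round(s['contact_force'],1),'w',round(s['grip_width'],4),'q',np.round(s['joint_pos'],2))
E
python3 tl.py 12.3 30 .5239 -.1946 .0944
```

```text
t 28.6 p [ 0.5006 -0.1845  0.2533] go [ 0.0233 -0.0101 -0.1589] turn [ 0.39  0.22 -0.63] F [-0.7  0.4 -0.8] w 0.0292 q [-0.82 -0.4  -0.82  0.43  0.84 -0.71]
```

Request:
{"method": "send_rows", "body": {
  "series": [
    [[0.008,-0.004,-0.04,0.4,0.2,-0.6,1],[0.008,-0.003,-0.04,0,0,0,1],[0.006,-0.003,-0.03,0,0,0,1],[0,0,0,0,0,0,1]]
  ]
}}

```text
clock: 29.1
eef_pos: [0.5295, -0.1958, 0.1505]
ee_rot: [1.422, 1.787, 1.019]
contact_force: [-0.1, 0.3, -0.9]
grip_width: 0.0295
```

```bash
python3 tl.py 12.3 30 .5239 -.1946 .0944
```

```text
t 29.1 p [ 0.5295 -0.1958  0.1505] go [-0.0056  0.0012 -0.0561] turn [ 0.59 -0.04 -0.33] F [-0.1  0.3 -0.9] w 0.0295 q [-0.78 -0.24 -0.97  0.09  0.81 -0.66]
```

Request:
{"method": "send_rows", "body": {
  "series": [
    [[-0.006,0.001,-0.025,0.5,0,-0.3,1],[0,0,-0.022,0,0,0,1],[0,0,0,0,0,0,1]]
  ]
}}

```text
clock: 29.48
eef_pos: [0.5294, -0.1972, 0.1119]
ee_rot: [1.42, 1.783, 1.022]
contact_force: [-0.3, 0.8, -0.5]
grip_width: 0.0297
```

```bash
python3 tl.py 12.3 30 .5239 -.1946 .0944; python3 tl.py 12.3 30 .5378 -.1916 .0689
```

```text
t 29.48 p [ 0.5294 -0.1972  0.1119] go [-0.0055  0.0026 -0.0175] turn [ 0.53  0.19 -0.3 ] F [-0.3  0.8 -0.5] w 0.0297 q [-0.78 -0.18 -1.03 -0.04  0.81 -0.67]
t 29.48 p [ 0.5294 -0.1972  0.1119] go [ 0.0084  0.0056 -0.043 ] turn [ 0.53  0.19 -0.3 ] F [-0.3  0.8 -0.5] w 0.0297 q [-0.78 -0.18 -1.03 -0.04  0.81 -0.67]
```

Request:
{"method": "send_rows", "body": {
  "series": [
    [[-0.009,0.002,-0.015,0.5,0.2,-0.3,1],[-0.003,0,-0.006,0,0,0,1],[0,0,0,0,0,0,1]]
  ]
}}

```text
clock: 29.85
eef_pos: [0.519, -0.1966, 0.0946]
ee_rot: [1.427, 1.778, 1.024]
contact_force: [-0.7, -0.1, -1.3]
grip_width: 0.0294
```

```bash
cat >> tl.py <<'E'
e=g-s['eef_pos']; print('remaining along d,y,n (mm):',np.round([e@z*1e3,e@x*1e3,e@np.cross(z,x)*1e3],1))
E
python3 tl.py 12.3 30 .5378 -.1916 .0689
```

```text
t 29.85 p [ 0.519  -0.1966  0.0946] go [ 0.0188  0.005  -0.0257] turn [ 0.25  0.18 -0.05] F [-0.7 -0.1 -1.3] w 0.0294 q [-0.8  -0.16 -1.07 -0.08  0.83 -0.68]
remaining along d,y,n (mm): [ 29.7   0.9 -12.5]
```

Request:
{"method": "send_rows", "body": {
  "series": [
    [[0.003,0.001,-0.011,0.2,0.2,0,1],[0.009,0.002,-0.006,0,0,0,1],[0,0,0,0,0,0,1]]
  ]
}}

```text
clock: 30.22
eef_pos: [0.5317, -0.1946, 0.079]
ee_rot: [1.43, 1.778, 1.025]
contact_force: [0.4, 0.2, -1.0]
grip_width: 0.0293
```

```bash
python3 tl.py 12.3 30 .5378 -.1916 .0689; python3 - <<'E'
from h import *
c,im,d=snap('side','side4'); u,v=w2px(c,[.535,-.19,.08])[0].astype(int)
a=cv2.resize(im[v-40:v+40,u-40:u+40],(400,400),interpolation=cv2.INTER_CUBIC)
c,im,d=snap('wrist','w5'); cv2.imwrite('pics/c6.png',np.hstack([a,cv2.resize(im,(533,400))[:,67:467]]))
E
```

```text
t 30.23 p [ 0.5317 -0.1946  0.079 ] go [ 0.0061  0.003  -0.0101] turn [ 0.14  0.08 -0.  ] F [ 0.4  0.2 -1. ] w 0.0293 q [-0.77 -0.11 -1.08 -0.16  0.8  -0.65]
remaining along d,y,n (mm): [10.8  1.7 -5.4]
```

View pics/c6.png

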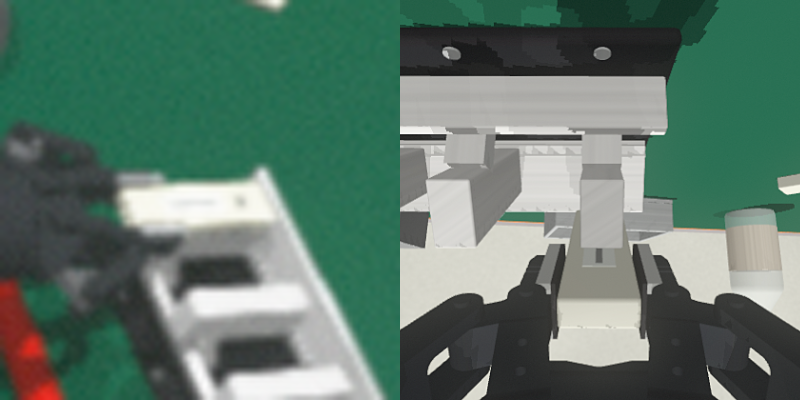

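Request:
{"method": "send_rows", "body": {
  "series": [
    [[0.003,0.002,-0.007,0.1,0.1,0,1],[0.003,0.001,-0.003,0,0,0,1],[0,0,0,0,0,0,1]]
  ]
}}

```text
clock: 30.7
eef_pos: [0.5377, -0.192, 0.0693]
ee_rot: [1.432, 1.778, 1.025]
contact_force: [-0.3, 0.7, -0.3]
grip_width: 0.029
```

```bash
python3 tl.py 12.3 30 .5378 -.1916 .0689
```

```text
t 30.7 p [ 0.5377 -0.192   0.0693] go [ 0.0001  0.0004 -0.0004] turn [0.09 0.03 0.05] F [-0.3  0.7 -0.3] w 0.029 q [-0.75 -0.09 -1.09 -0.21  0.79 -0.63]
remaining along d,y,n (mm): [ 0.4  0.4 -0.3]
```

Request:
{"method": "send_rows", "body": {
  "series": [
    [[0.0015,0.001,-0.003,0,0,0,1],[0,0,0,0,0,0,1]]
  ]
}}

```text
clock: 30.95
eef_pos: [0.5387, -0.192, 0.0676]
ee_rot: [1.431, 1.774, 1.025]
contact_force: [0.5, 0.2, -0.6]
grip_width: 0.0298
```

```bash
python3 tl.py 12.3 30 .5378 -.1916 .0689; python3 - <<'E'
from h import *
c,im,d=snap('side','side5'); P=cloud(c,d)
y=np.radians(12.3);ex=np.array([np.cos(y),np.sin(y)]);ey=np.array([-ex[1],ex[0]])
f=np.array([.5353,-.1921,.0742]); q=P-f
dd=np.array([.8660*ex[0],.866*ex[1],-.5]); n=np.array([.5*ex[0],.5*ex[1],.866])
D=q@dd;N=q@n;Yv=q[...,:2]@ey
m=(abs(Yv)<.011)&(abs(D)<.085)&(abs(N)<.03)
for a in np.arange(-.08,.085,.01):
    k=m&(D>=a)&(D<a+.01)
    if k.sum()>3: print(round(a*1000),k.sum(),(np.percentile(N[k],[20,50,80])*1000).round(1))
E
```

```text
t 30.95 p [ 0.5387 -0.192   0.0676] go [-0.0009  0.0004  0.0013] turn [0.12 0.16 0.15] F [ 0.5  0.2 -0.6] w 0.0298 q [-0.75 -0.08 -1.1  -0.23  0.79 -0.62]
remaining along d,y,n (mm): [-1.3  0.6  0.7]
-60 23 [-4.2  0.5  3.9]
-50 15 [2.8 3.9 5.7]
-40 15 [2.4 4.1 5.5]
-30 15 [2.4 4.1 6.2]
-20 11 [2.2 5.3 6.5]
-10 16 [3.5 4.8 6.5]
0 17 [-12.8   5.4   6.7]
10 17 [3.5 5.6 6.7]
20 19 [-18.2   4.5   6.8]
30 19 [-8.4  4.2  7.2]
40 18 [-19.9   4.7   7.3]
50 16 [-21.3   5.4   7.9]
```

Request:
{"method": "send_rows", "body": {
  "series": [
    [[0,0,0,0,0,0,0.3],[0,0,0,0,0,0,0],[0,0,0,0,0,0,0]]
  ]
}}

```text
clock: 31.38
eef_pos: [0.5391, -0.192, 0.0677]
ee_rot: [1.43, 1.775, 1.025]
contact_force: [1.0, -0.4, 0.7]
grip_width: 0.0428
```

Request:
{"method": "send_rows", "body": {
  "series": [
    [[-0.02,-0.0045,0.012,0,0,0,0],[-0.034,-0.0075,0.02,0,0,0,0],[-0.02,0,0.05,0,0,0,0],[0,0,0.05,0,0,0,0],[0,0,0,0,0,0,0]]
  ]
}}

```text
clock: 32.0
eef_pos: [0.4626, -0.2029, 0.2032]
ee_rot: [1.43, 1.777, 1.025]
contact_force: [0.7, -0.9, -0.0]
grip_width: 0.0426
```

```bash
cat > chk.py <<'E'
import sys
from h import *
y=np.radians(12.3);ex=np.array([np.cos(y),np.sin(y)]);ey=np.array([-ex[1],ex[0]])
dd=np.array([.8660*ex[0],.866*ex[1],-.5]); n=np.array([.5*ex[0],.5*ex[1],.866])
c,im,d=snap(sys.argv[1],sys.argv[2]); P=cloud(c,d)
for i,f in enumerate([[.5353,-.1921,.0742],[.5481,-.2524,.0742],[.5610,-.3132,.0742]]):
    q=P-np.array(f); D=q@dd;N=q@n;Y=q[...,:2]@ey
    m=(abs(Y)<.024)&(D<.06)&(D>-.09)&(abs(N-.006)<.0045)
    if m.sum()<20: print(i+1,'none',m.sum()); continue
    r=cv2.minAreaRect(np.c_[D[m],Y[m]].astype(np.float32)); print('rail',i+1,m.sum(),'centre d,y mm',np.round(np.array(r[0])*1e3,1),'size',np.round(np.array(r[1])*1e3,1),'ang',round(r[2],1),'N',np.round(np.median(N[m])*1e3,1),'pct d',np.round(np.percentile(D[m],[1,99])*1e3,1),'pct y',np.round(np.percentile(Y[m],[2,98])*1e3,1))
E
python3 st.py; python3 chk.py side side6; python3 chk.py scene scene6
```

```text
t 32.0 p [ 0.4626 -0.2029  0.2032] yawx 102.24 z [ 0.847  0.183 -0.499] F [ 0.7 -0.9 -0. ] M [-0.15  0.85 -0.  ] w 0.0426 q [-0.94 -0.37 -0.89  0.43  0.91 -0.84]
rail 1 217 centre d,y mm [2.1 2.9] size [ 47.5 115.8] ang 87.0 N 4.6 pct d [-55.7  58.4] pct y [-18.5  12.6]
rail 2 27 centre d,y mm [54.6  0.4] size [ 8.7 47.3] ang 1.2 N 4.9 pct d [50.7 59.1] pct y [-23.   23.8]
rail 3 29 centre d,y mm [56.   0.3] size [ 7.3 47.4] ang 1.8 N 5.8 pct d [52.3 59.5] pct y [-22.4  22.8]
rail 1 285 centre d,y mm [3.  2.9] size [ 47.1 114.4] ang 87.1 N 4.7 pct d [-52.5  59.4] pct y [-15.1  16.6]
2 none 14
3 none 14
```

Cartridge 1 lies right: |y| ≤ 1 mm and it spans the full length to the stop. Now the second jar cartridge.

Request:
{"method": "send_rows", "body": {
  "series": [
    [[0,0.01,0.03,-2.1,9.8,0,0],[0,0.03,0.02,-2.1,9.8,0,0],[0,0.05,0,-2.1,9.8,0,0],[0,0.05,0,-2.1,9.8,0,0],[0,0.05,0,-2.1,9.8,0,-1]]
  ]
}}

```text
clock: 32.72
eef_pos: [0.4527, -0.0097, 0.2288]
ee_rot: [1.945, 2.344, 0.196]
contact_force: [0.9, -0.4, -0.3]
grip_width: 0.06
```

Request:
{"method": "send_rows", "body": {
  "series": [
    [[0,0.05,0,-1.8,8.5,0,-1],[0,0.05,0,0,0,4,-1],[0,0.05,0,0,0,4,-1],[0,0.05,0,0,0,0,-1],[0,0,0,0,0,0,-1]]
  ]
}}

```text
clock: 33.35
eef_pos: [0.4525, 0.2032, 0.2144]
ee_rot: [-1.801, -2.55, 0.025]
contact_force: [-0.3, -0.5, 0.1]
grip_width: 0.0853
```

```bash
python3 tl.py 20.3 90 .4633 .2053 .0742
```

```text
t 33.35 p [0.4525 0.2032 0.2144] go [ 0.0108  0.0021 -0.1402] turn [ 0.09 -1.45  0.76] F [-0.3 -0.5  0.1] w 0.0853 q [ 0.42  0.09 -0.06  1.44  0.01  0.08]
remaining along d,y,n (mm): [140.2  -1.8  10.8]
```

Request:
{"method": "send_rows", "body": {
  "series": [
    [[0.0108,0.002,-0.02,0,-1.4,0.7,-1],[0,0,-0.05,0,0,0,-1],[-0.001,0,-0.05,0,0,0,-1],[0,0,0,0,0,0,-1]]
  ]
}}

```text
clock: 33.85
eef_pos: [0.4599, 0.2031, 0.0848]
ee_rot: [-1.793, -2.576, 0.017]
contact_force: [-0.9, 0.3, 0.7]
grip_width: 0.0852
```

```bash
python3 tl.py 20.3 90 .4633 .2053 .0742
```

```text
t 33.85 p [0.4599 0.2031 0.0848] go [ 0.0034  0.0022 -0.0106] turn [ 0.4  -0.51 -0.02] F [-0.9  0.3  0.7] w 0.0852 q [ 0.42  0.12 -0.31  1.15 -0.    0.06]
remaining along d,y,n (mm): [10.6  0.9  4. ]
```

Request:
{"method": "send_rows", "body": {
  "series": [
    [[0.003,0.002,-0.008,0.4,-0.5,0,-1],[0,0,0,0,0,0,-1]]
  ]
}}

```text
clock: 34.1
eef_pos: [0.4645, 0.2051, 0.0785]
ee_rot: [1.795, 2.577, 0.004]
contact_force: [-0.4, -0.2, -0.2]
grip_width: 0.0855
```

```bash
python3 tl.py 20.3 90 .4633 .2053 .0742
```

```text
t 34.1 p [0.4645 0.2051 0.0785] go [-0.0012  0.0002 -0.0043] turn [-0.06  0.14  0.03] F [-0.4 -0.2 -0.2] w 0.0855 q [ 0.42  0.12 -0.33  1.12  0.    0.06]
remaining along d,y,n (mm): [ 4.3  0.6 -1.1]
```

Request:
{"method": "send_rows", "body": {
  "series": [
    [[-0.001,0,-0.004,0,0.1,0,-1],[0,0,0,0,0,0,1],[0,0,0,0,0,0,1],[0,0,0,0,0,0,1],[0,0,0,0,0,0,1]]
  ]
}}

```text
clock: 34.72
eef_pos: [0.4659, 0.206, 0.0781]
ee_rot: [1.794, 2.575, 0.011]
contact_force: [-0.3, 0.4, -1.1]
grip_width: 0.0291
```

```bash
python3 tl.py 20.3 90 .4633 .2053 .0790
```

```text
t 34.73 p [0.4659 0.206  0.0781] go [-0.0026 -0.0007  0.0009] turn [-0.21  0.37  0.03] F [-0.3  0.4 -1.1] w 0.0291 q [ 0.42  0.12 -0.33  1.11  0.    0.06]
remaining along d,y,n (mm): [-0.9  0.2 -2.7]
```

Request:
{"method": "send_rows", "body": {
  "series": [
    [[0,0,0.05,0,0,0,1],[0,0,0.05,0,0,0,1],[0,0,0.05,0,0,0,1],[0,-0.03,0.03,0,0,0,1],[0.005,-0.055,0,0,0,-4,1]]
  ]
}}

```text
clock: 35.35
eef_pos: [0.4695, 0.1211, 0.2619]
ee_rot: [1.878, 2.516, 0.007]
contact_force: [0.8, 0.2, -1.7]
grip_width: 0.0295
```

Request:
{"method": "send_rows", "body": {
  "series": [
    [[0.005,-0.055,0,0,0,-4,1],[0.005,-0.055,0,0,0,0,1],[0.005,-0.055,0,2.1,-9.8,0,1],[0.005,-0.055,0,2.1,-9.8,0,1],[0.005,-0.055,0,2.1,-9.8,0,1]]
  ]
}}

```text
clock: 35.98
eef_pos: [0.4983, -0.1615, 0.2611]
ee_rot: [1.708, 2.139, 0.587]
contact_force: [2.2, -1.1, -1.4]
grip_width: 0.0293
```

Request:
{"method": "send_rows", "body": {
  "series": [
    [[0.005,-0.05,0,2.1,-9.8,0,1],[0.005,-0.03,0,2.1,-9.8,0,1],[0,0,0,1.8,-8.5,0,1],[0,0,0,0,0,0,1]]
  ]
}}

```text
clock: 36.48
eef_pos: [0.5033, -0.2478, 0.2587]
ee_rot: [1.425, 1.762, 1.018]
contact_force: [-0.6, -0.3, -0.3]
grip_width: 0.0294
```

```bash
python3 tl.py 12.3 30 .5502 -.2519 .0760
```

```text
t 36.48 p [ 0.5033 -0.2478  0.2587] go [ 0.0469 -0.0041 -0.1827] turn [0.57 0.75 0.64] F [-0.6 -0.3 -0.3] w 0.0294 q [-0.92 -0.29 -0.73  0.47  0.9  -0.8 ]
remaining along d,y,n (mm): [ 130.2  -14.  -135.8]
```

Request:
{"method": "send_rows", "body": {
  "series": [
    [[0.008,-0.002,-0.04,0.5,0.7,0.6,1],[0.008,-0.002,-0.045,0,0,0,1],[0.007,-0.002,-0.045,0,0,0,1],[0,0,0,0,0,0,1]]
  ]
}}

```text
clock: 36.98
eef_pos: [0.532, -0.2573, 0.1344]
ee_rot: [1.423, 1.784, 1.013]
contact_force: [-0.5, -0.2, 0.0]
grip_width: 0.0294
```

```bash
python3 tl.py 12.3 30 .5502 -.2519 .0760
```

```text
t 36.98 p [ 0.532  -0.2573  0.1344] go [ 0.0182  0.0054 -0.0584] turn [ 0.78 -0.05 -0.11] F [-0.5 -0.2  0. ] w 0.0294 q [-0.88 -0.11 -0.89  0.12  0.87 -0.78]
remaining along d,y,n (mm): [ 45.6   1.4 -41.1]
```

Request:
{"method": "send_rows", "body": {
  "series": [
    [[-0.004,0,-0.018,0.8,0,0,1],[-0.003,0.001,-0.012,0,0,0,1],[0,0,0,0,0,0,1]]
  ]
}}

```text
clock: 37.35
eef_pos: [0.5275, -0.2585, 0.109]
ee_rot: [1.424, 1.781, 1.025]
contact_force: [-0.4, 0.5, -0.9]
grip_width: 0.0295
```

```bash
python3 tl.py 12.3 30 .5502 -.2519 .0760
```

```text
t 37.35 p [ 0.5275 -0.2585  0.109 ] go [ 0.0227  0.0066 -0.033 ] turn [ 0.3   0.17 -0.22] F [-0.4  0.5 -0.9] w 0.0295 q [-0.89 -0.07 -0.93  0.05  0.89 -0.79]
remaining along d,y,n (mm): [ 36.9   1.6 -16.8]
```

Request:
{"method": "send_rows", "body": {
  "series": [
    [[0.006,0.003,-0.013,0.3,0.2,-0.2,1],[0.01,0.002,-0.009,0,0,0,1],[0,0,0,0,0,0,1]]
  ]
}}

```text
clock: 37.72
eef_pos: [0.5446, -0.2553, 0.09]
ee_rot: [1.429, 1.777, 1.024]
contact_force: [0.3, 0.5, -1.0]
grip_width: 0.0295
```

```bash
python3 tl.py 12.3 30 .5502 -.2519 .0760
```

```text
t 37.73 p [ 0.5446 -0.2553  0.09  ] go [ 0.0056  0.0034 -0.014 ] turn [0.22 0.16 0.06] F [ 0.3  0.5 -1. ] w 0.0295 q [-0.85 -0.03 -0.95 -0.06  0.86 -0.74]
remaining along d,y,n (mm): [12.4  2.1 -9.1]
```

Request:
{"method": "send_rows", "body": {
  "series": [
    [[0.001,0.002,-0.009,0.2,0.2,0,1],[0.004,0.002,-0.004,0,0,0,1],[0,0,0,0,0,0,1]]
  ]
}}

```text
clock: 38.1
eef_pos: [0.5499, -0.2519, 0.0779]
ee_rot: [1.432, 1.777, 1.024]
contact_force: [0.6, -0.1, -1.2]
grip_width: 0.0296
```

```bash
python3 tl.py 12.3 30 .5502 -.2519 .0760
```

```text
t 38.1 p [ 0.5499 -0.2519  0.0779] go [ 0.0003  0.     -0.0019] turn [0.1  0.02 0.09] F [ 0.6 -0.1 -1.2] w 0.0296 q [-0.84 -0.   -0.97 -0.1   0.85 -0.72]
remaining along d,y,n (mm): [ 1.2 -0.1 -1.5]
```

Request:
{"method": "send_rows", "body": {
  "series": [
    [[0.0015,0.0005,-0.005,0,0,0,1],[0,0,0,0,0,0,1]]
  ]
}}

```text
clock: 38.35
eef_pos: [0.5513, -0.2524, 0.0748]
ee_rot: [1.43, 1.774, 1.025]
contact_force: [0.2, 0.0, -1.3]
grip_width: 0.0295
```

```bash
python3 tl.py 12.3 30 .5502 -.2519 .0760; python3 chk.py scene scene7
```

```text
t 38.35 p [ 0.5513 -0.2524  0.0748] go [-0.0011  0.0005  0.0012] turn [0.16 0.22 0.13] F [ 0.2  0.  -1.3] w 0.0295 q [-0.84  0.   -0.97 -0.13  0.85 -0.71]
remaining along d,y,n (mm): [-1.5  0.7  0.6]
rail 1 283 centre d,y mm [-12.5   0.1] size [145.5  44.1] ang 1.3 N 5.0 pct d [-76.4  59.2] pct y [-17.   15.9]
rail 2 307 centre d,y mm [-13.7  -0.1] size [ 47.2 146.2] ang 89.2 N 5.9 pct d [-81.7  59.1] pct y [-19.1  21.9]
rail 3 23 centre d,y mm [-10.3  15.9] size [ 45.8 152.3] ang 77.5 N 6.7 pct d [-88.5  59.9] pct y [-22.1  23.4]
```

Request:
{"method": "send_rows", "body": {
  "series": [
    [[0,0,0,0,0,0,0.3],[0,0,0,0,0,0,0],[0,0,0,0,0,0,0]]
  ]
}}

```text
clock: 38.78
eef_pos: [0.5515, -0.2525, 0.0746]
ee_rot: [1.43, 1.775, 1.024]
contact_force: [-0.6, 0.3, 0.5]
grip_width: 0.0426
```

Request:
{"method": "send_rows", "body": {
  "series": [
    [[-0.02,-0.0045,0.012,0,0,0,0],[-0.034,-0.0075,0.02,0,0,0,0],[-0.02,0,0.05,0,0,0,0],[0,0,0.05,0,0,0,0],[0,0.01,0.02,0,0,0,0]]
  ]
}}

```text
clock: 39.4
eef_pos: [0.4745, -0.2528, 0.2286]
ee_rot: [1.434, 1.776, 1.027]
contact_force: [0.2, -0.0, 0.2]
grip_width: 0.0429
```

```bash
python3 tl.py 12.3 90 .56 .02 .2; python3 chk.py side side8; python3 chk.py scene scene8; python3 - <<'E'
from h import *
for t in('side8','scene8'):
    c,im,d=load(t); P=cloud(c,d)
    m=(im.min(2)>150)&(P[...,2]<.02)&(P[...,2]>.003)&(P[...,0]>.45)&(P[...,0]<.75)&(P[...,1]>-.12)&(P[...,1]<.13)
    n,l,s,ct=cv2.connectedComponentsWithStats(m.astype(np.uint8))
    for i in range(1,n):
        if s[i,4]>60: print(t,ct[i],s[i,4],cv2.minAreaRect(P[l==i][:,:2].astype(np.float32)))
E
```

```text
t 39.4 p [ 0.4745 -0.2528  0.2286] go [ 0.0855  0.2728 -0.0286] turn [-12.78  58.66   0.12] F [ 0.2 -0.   0.2] w 0.0429 q [-0.99 -0.27 -0.76  0.52  0.94 -0.91]
remaining along d,y,n (mm): [ 28.6 248.4 141.7]
rail 1 211 centre d,y mm [ 0.9 -5.5] size [117.4  46.3] ang 6.3 N 4.1 pct d [-55.7  58.5] pct y [-19.6  12.7]
rail 2 240 centre d,y mm [ 0.9 -1.1] size [115.8  42.7] ang 0.9 N 4.6 pct d [-55.5  58.7] pct y [-17.3  14. ]
rail 3 25 centre d,y mm [56.3  0. ] size [44.1  8.1] ang 85.1 N 6.4 pct d [51.1 59. ] pct y [-21.9  20.9]
rail 1 275 centre d,y mm [3.9 2.1] size [ 46.7 112.2] ang 88.2 N 5.2 pct d [-51.2  59.5] pct y [-15.4  16.3]
rail 2 272 centre d,y mm [3.2 2. ] size [113.5  42.8] ang 0.3 N 5.3 pct d [-52.1  59.6] pct y [-15.5  16. ]
3 none 17
side8 [309.26728111 252.35023041] 217 ((0.5971463918685913, 0.04377627745270729), (0.03791293501853943, 0.10910293459892273), 52.786067962646484)
scene8 [235.79513889 234.39930556] 288 ((0.5959241986274719, 0.04611803591251373), (0.03267781436443329, 0.11056101322174072), 52.224605560302734)
```

Rails 1 and 2 are good. Cartridge d was knocked and now lies at (.596,.045), long axis at -37.8°. I go above it for a close look.

Request:
{"method": "send_rows", "body": {
  "series": [
    [[0.01,0.02,0.02,-2.1,9.8,0,0],[0.01,0.03,0,-2.1,9.8,0,0],[0.01,0.03,0,-2.1,9.8,0,0],[0.01,0.03,0,-2.1,9.8,0,-1],[0.01,0.03,0,-2.1,9.8,0,-1]]
  ]
}}

```text
clock: 40.12
eef_pos: [0.5193, -0.1099, 0.2372]
ee_rot: [1.929, 2.356, 0.165]
contact_force: [0.4, -2.0, 0.0]
grip_width: 0.077
```

Request:
{"method": "send_rows", "body": {
  "series": [
    [[0.01,0.03,0,-1.8,8.5,0,-1],[0.01,0.03,0,0,0,-10,-1],[0.01,0.03,0,0,0,-10,-1],[0.01,0.02,0,0,0,-10,-1],[0.01,0,0,0,0,-10,-1]]
  ]
}}

```text
clock: 40.75
eef_pos: [0.5745, 0.0088, 0.2237]
ee_rot: [-2.688, -1.576, 0.038]
contact_force: [-0.1, -0.1, -0.5]
grip_width: 0.0848
```

Request:
{"method": "send_rows", "body": {
  "series": [
    [[0,0,0,0,0,-9,-1],[0,0,0,0,0,0,-1]]
  ]
}}

```text
clock: 41.0
eef_pos: [0.5751, 0.0096, 0.2189]
ee_rot: [-2.801, -1.356, 0.044]
contact_force: [0.3, -0.0, 0.0]
grip_width: 0.0854
```

```bash
python3 tl.py -37.8 90 .596 .045 .0; python3 - <<'E'
from h import *
c,im,d=snap('wrist','w9'); P=cloud(c,d)
m=(im.min(2)>140)&(P[...,2]<.022)&(P[...,2]>.006)&(np.hypot(P[...,0]-.596,P[...,1]-.045)<.09)
n,l,s,ct=cv2.connectedComponentsWithStats(m.astype(np.uint8))
for i in range(1,n):
    if s[i,4]>200: print(ct[i],s[i,4],cv2.minAreaRect(P[l==i][:,:2].astype(np.float32)),np.median(P[l==i][:,2]))
E
```

```text
t 41.0 p [0.5751 0.0096 0.2189] go [ 0.0209  0.0354 -0.2189] turn [-0.82 -2.19  0.55] F [ 0.3 -0.   0. ] w 0.0854 q [0.01 0.26 0.15 1.5  0.01 0.68]
remaining along d,y,n (mm): [218.9  40.8  -5.2]
[320.26603403 173.92931937] 3056 ((0.5961374640464783, 0.04490720480680466), (0.029920924454927444, 0.10940846800804138), 53.08491516113281) 0.012598069141400887
```

Request:
{"method": "send_rows", "body": {
  "series": [
    [[0.021,0.035,-0.02,-0.8,-2.2,1.4,-1],[0,0,-0.05,0,0,0,-1],[0,0,-0.05,0,0,0,-1],[0,0,-0.05,0,0,0,-1],[0,0,0,0,0,0,-1]]
  ]
}}

```text
clock: 41.68
eef_pos: [0.5956, 0.0449, 0.0421]
ee_rot: [2.799, 1.425, -0.0]
contact_force: [-0.4, -0.5, 1.0]
grip_width: 0.0855
```

```bash
python3 tl.py -36.9 90 .5961 .0449 -.021
```

```text
t 41.67 p [0.5956 0.0449 0.0421] go [ 0.0005 -0.     -0.0631] turn [ 0.06  0.01 -0.86] F [-0.4 -0.5  1. ] w 0.0855 q [ 0.08  0.31 -0.18  1.08 -0.    0.7 ]
remaining along d,y,n (mm): [63.1  0.3  0.4]
```

Request:
{"method": "send_rows", "body": {
  "series": [
    [[0,0,-0.03,0,0,-0.8,-1],[0,0,-0.025,0,0,0,-1],[0,0,0,0,0,0,-1],[0,0,0,0,0,0,-1]]
  ]
}}

```text
clock: 42.18
eef_pos: [0.6011, 0.0449, -0.0052]
ee_rot: [2.802, 1.41, 0.014]
contact_force: [0.8, -0.0, 0.2]
grip_width: 0.0853
```

```bash
python3 tl.py -36.9 90 .5961 .0449 -.021
```

```text
t 42.17 p [ 0.6011  0.0449 -0.0052] go [-0.005   0.     -0.0158] turn [ 0.02  0.6  -0.32] F [ 0.8 -0.   0.2] w 0.0853 q [ 0.08  0.34 -0.24  0.98 -0.    0.71]
remaining along d,y,n (mm): [15.8 -3.  -4. ]
```

Request:
{"method": "send_rows", "body": {
  "series": [
    [[-0.005,0,-0.013,0,0.6,-0.3,-1],[0,0,0,0,0,0,-1]]
  ]
}}

```text
clock: 42.42
eef_pos: [0.5976, 0.0449, -0.0161]
ee_rot: [2.809, 1.404, 0.004]
contact_force: [-0.5, 0.1, -0.9]
grip_width: 0.0851
```

```bash
python3 tl.py -36.9 90 .5961 .0449 -.021
```

```text
t 42.42 p [ 0.5976  0.0449 -0.0161] go [-0.0015 -0.     -0.0049] turn [ 0.01  0.18 -0.02] F [-0.5  0.1 -0.9] w 0.0851 q [ 0.08  0.35 -0.26  0.96 -0.    0.72]
remaining along d,y,n (mm): [ 4.9 -0.9 -1.2]
```

Request:
{"method": "send_rows", "body": {
  "series": [
    [[-0.002,0,-0.006,0,0.2,0,-1],[0,0,0,0,0,0,1],[0,0,0,0,0,0,1],[0,0,0,0,0,0,1],[0,0,0,0,0,0,1]]
  ]
}}

```text
clock: 43.05
eef_pos: [0.596, 0.045, -0.0217]
ee_rot: [2.81, 1.405, 0.001]
contact_force: [-0.3, -0.1, -0.5]
grip_width: 0.0285
```

```bash
python3 tl.py -36.9 90 .5961 .0449 .006
```

```text
t 43.05 p [ 0.596   0.045  -0.0217] go [ 0.0001 -0.0001  0.0277] turn [ 0.    0.04 -0.04] F [-0.3 -0.1 -0.5] w 0.0285 q [ 0.08  0.35 -0.27  0.95 -0.    0.72]
remaining along d,y,n (mm): [-27.7  -0.    0.1]
```

Cartridge d gripped at its centre. I lift it, turn to the rack heading and tilt 30° onto the rail normal.

Request:
{"method": "send_rows", "body": {
  "series": [
    [[0,0,0.05,0,0,0,1],[0,0,0.05,0,0,0,1],[0,-0.03,0.05,0,0,10,1],[-0.008,-0.05,0.02,0,0,10,1],[-0.008,-0.05,0,0,0,10,1]]
  ]
}}

```text
clock: 43.68
eef_pos: [0.5783, -0.0853, 0.1523]
ee_rot: [2.323, 2.109, -0.005]
contact_force: [0.9, 0.5, -1.3]
grip_width: 0.0284
```

Request:
{"method": "send_rows", "body": {
  "series": [
    [[-0.008,-0.05,0,0,0,10,1],[-0.008,-0.05,0,0,0,8,1],[-0.008,-0.05,0,-2.1,9.8,0,1],[-0.008,-0.04,0,-2.1,9.8,0,1],[0,-0.02,0,-2.1,9.5,0,1]]
  ]
}}

```text
clock: 44.3
eef_pos: [0.5394, -0.3046, 0.1574]
ee_rot: [-1.717, -2.155, 0.582]
contact_force: [0.3, 0.5, -0.6]
grip_width: 0.029
```

Request:
{"method": "send_rows", "body": {
  "series": [
    [[0,0,0,0,0,0,1],[0,0,0,0,0,0,1]]
  ]
}}

```text
clock: 44.55
eef_pos: [0.541, -0.305, 0.1479]
ee_rot: [-1.707, -2.146, 0.584]
contact_force: [-0.6, 1.0, 0.6]
grip_width: 0.0286
```

```bash
sed -i 's/^print(.remaining.*//' tl.py; python3 tl.py 12.3 120 .5475 -.3162 .0502
```

```text
t 44.55 p [ 0.541  -0.305   0.1479] go [ 0.0065 -0.0112 -0.0977] turn [-0.23 -0.86 -0.6 ] F [-0.6  1.   0.6] w 0.0286 q [-0.37  0.74  0.61  1.9  -0.28 -0.53]
remaining along d,y,n (mm): [ 82.6 -12.3  52.3]
```

Request:
{"method": "send_rows", "body": {
  "series": [
    [[0.01,-0.004,-0.026,-0.2,-0.8,-0.6,1],[0.01,-0.004,-0.026,0,0,0,1],[0,0,0,0,0,0,1]]
  ]
}}

```text
clock: 44.92
eef_pos: [0.5611, -0.3122, 0.1029]
ee_rot: [-1.739, -2.157, 0.569]
contact_force: [-1.6, -0.3, -0.8]
grip_width: 0.0293
```

```bash
python3 tl.py 12.3 120 .5475 -.3162 .0502
```

```text
t 44.92 p [ 0.5611 -0.3122  0.1029] go [-0.0136 -0.004  -0.0527] turn [ 0.2   0.81 -0.03] F [-1.6 -0.3 -0.8] w 0.0293 q [-0.37  0.77  0.57  1.81 -0.28 -0.52]
remaining along d,y,n (mm): [52.8 -1.  14.1]
```

Request:
{"method": "send_rows", "body": {
  "series": [
    [[-0.007,-0.002,-0.018,0.2,0.8,0,1],[-0.007,-0.002,-0.018,0,0,0,1],[0,0,0,0,0,0,1]]
  ]
}}

```text
clock: 45.3
eef_pos: [0.5468, -0.3157, 0.0739]
ee_rot: [-1.734, -2.154, 0.573]
contact_force: [-0.6, -0.9, 0.0]
grip_width: 0.0289
```

```bash
python3 tl.py 12.3 120 .5475 -.3162 .0502
```

```text
t 45.3 p [ 0.5468 -0.3157  0.0739] go [ 0.0007 -0.0005 -0.0237] turn [ 0.18  0.5  -0.09] F [-0.6 -0.9  0. ] w 0.0289 q [-0.38  0.75  0.47  1.73 -0.28 -0.53]
remaining along d,y,n (mm): [20.3 -0.6 12.3]
```

Request:
{"method": "send_rows", "body": {
  "series": [
    [[-0.003,-0.001,-0.01,0.2,0.5,0,1],[-0.001,0,-0.007,0,0,0,1],[0,0,0,0,0,0,1]]
  ]
}}

```text
clock: 45.68
eef_pos: [0.5436, -0.3167, 0.0595]
ee_rot: [-1.73, -2.151, 0.574]
contact_force: [0.1, 1.1, -1.0]
grip_width: 0.0288
```

```bash
python3 tl.py 12.3 120 .5475 -.3162 .0502
```

```text
t 45.67 p [ 0.5436 -0.3167  0.0595] go [ 0.0039  0.0005 -0.0093] turn [ 0.06  0.23 -0.12] F [ 0.1  1.1 -1. ] w 0.0288 q [-0.38  0.75  0.44  1.7  -0.29 -0.54]
remaining along d,y,n (mm): [ 6.1 -0.3  8.1]
```

Request:
{"method": "send_rows", "body": {
  "series": [
    [[0,0,-0.006,0,0.2,-0.1,1],[0.004,0.001,-0.004,0,0,0,1],[0,0,0,0,0,0,1]]
  ]
}}

```text
clock: 46.05
eef_pos: [0.5478, -0.3158, 0.0491]
ee_rot: [-1.729, -2.147, 0.577]
contact_force: [-1.6, -0.7, 1.0]
grip_width: 0.0288
```

```bash
python3 tl.py 12.3 120 .5475 -.3162 .0502
```

```text
t 46.05 p [ 0.5478 -0.3158  0.0491] go [-0.0003 -0.0004  0.0011] turn [ 0.08 -0.02 -0.03] F [-1.6 -0.7  1. ] w 0.0288 q [-0.38  0.77  0.44  1.69 -0.29 -0.53]
remaining along d,y,n (mm): [-0.8 -0.3 -0.9]
```

Request:
{"method": "send_rows", "body": {
  "series": [
    [[0,0,0,0,0,0,0.3],[0,0,0,0,0,0,0],[0,0,0,0,0,0,0]]
  ]
}}

```text
clock: 46.42
eef_pos: [0.5483, -0.3157, 0.049]
ee_rot: [-1.729, -2.147, 0.576]
contact_force: [0.2, 0.3, -0.4]
grip_width: 0.0427
```

Request:
{"method": "send_rows", "body": {
  "series": [
    [[0.012,0.0026,0.021,0,0,0,0],[0.02,0.004,0.035,0,0,0,0],[0,0.02,0.05,2.1,-9.8,0,0],[-0.02,0.03,0.03,2.1,-9.8,0,0],[-0.03,0.03,0,2.1,-9.5,0,0]]
  ]
}}

```text
clock: 47.05
eef_pos: [0.5395, -0.2298, 0.1623]
ee_rot: [-1.943, -2.434, 0.013]
contact_force: [1.0, -0.6, 2.1]
grip_width: 0.0431
```

Request:
{"method": "send_rows", "body": {
  "series": [
    [[-0.04,0.03,0,0,0,0,0],[-0.04,0.03,0,0,0,0,0],[-0.02,0.03,0,0,0,0,0],[0,0,0,0,0,0,-1]]
  ]
}}

```text
clock: 47.55
eef_pos: [0.4312, -0.136, 0.1649]
ee_rot: [-1.95, -2.438, 0.006]
contact_force: [-0.2, -0.5, 0.1]
grip_width: 0.0593
```

```bash
python3 st.py; python3 chk.py scene scene10;python3 chk.py side side10;python3 chk.py wrist w10; python3 - <<'E'
from h import *
c,im,d=load('side10'); u,v=w2px(c,[.555,-.26,.06])[0].astype(int); a=cv2.resize(im[v-50:v+50,u-50:u+50],(400,400),interpolation=cv2.INTER_CUBIC)
c,im,d=load('wrist10' if 0 else 'w10'); cv2.imwrite('pics/c7.png',np.hstack([a,cv2.resize(im,(533,400))[:,:400]]))
E
```

```text
t 47.55 p [ 0.4312 -0.136   0.1649] yawx 102.7 z [-0.018  0.009 -1.   ] F [-0.2 -0.5  0.1] M [-0.01 -0.04  0.01] w 0.0593 q [-0.31  0.01 -0.26  1.32  0.   -0.53]
rail 1 273 centre d,y mm [ 2.8 -0.4] size [114.3  47.1] ang 0.3 N 5.0 pct d [-53.   59.4] pct y [-15.6  16.3]
rail 2 264 centre d,y mm [2.7 1.2] size [ 45.  114.2] ang 89.8 N 5.3 pct d [-52.4  59.4] pct y [-15.2  16.5]
rail 3 257 centre d,y mm [ 3.6 -0. ] size [ 44.7 112.9] ang 88.9 N 5.0 pct d [-52.5  59.5] pct y [-14.8  18. ]
rail 1 223 centre d,y mm [0.7 2.5] size [ 46.5 116.2] ang 87.7 N 4.2 pct d [-55.4  58.2] pct y [-18.2  16.4]
rail 2 239 centre d,y mm [ 0.8 -4.7] size [116.9  45.9] ang 5.1 N 4.5 pct d [-55.8  58.4] pct y [-18.   14.2]
rail 3 268 centre d,y mm [1.8 2.7] size [ 46.9 117.9] ang 87.0 N 4.8 pct d [-56.4  59.2] pct y [-17.8  14.6]
rail 1 1363 centre d,y mm [2.9 4.4] size [ 42.1 115.1] ang 88.2 N 5.3 pct d [-53.9  59.3] pct y [-14.2  21.1]
rail 2 2012 centre d,y mm [-17.1  -0.2] size [75.8 31.2] ang 0.5 N 5.3 pct d [-54.3  13.7] pct y [-14.5  14.5]
rail 3 1620 centre d,y mm [-13.5   3.3] size [30.5 83. ] ang 84.2 N 5.6 pct d [-53.  21.] pct y [-12.4  16. ]
```

View pics/c7.png

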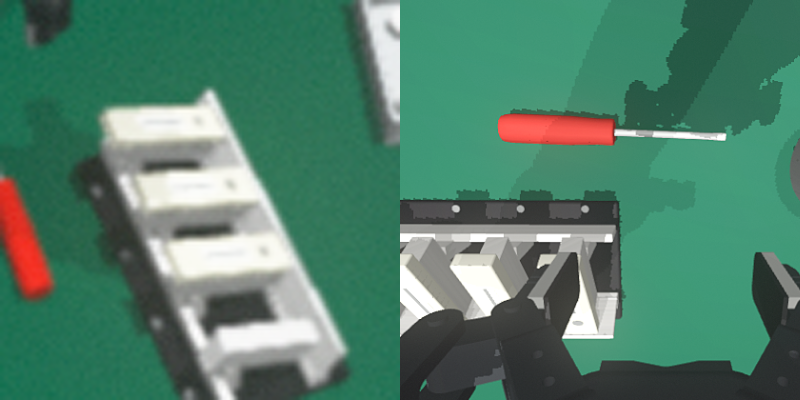

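All three cartridges lie on rails 1–3, flat, at the stop, and within about 2 mm of centre; the driver is untouched. Now the cap: I go above it and measure.

Request:
{"method": "send_rows", "body": {
  "series": [
    [[0,0,0.05,0,0,-8,-1],[-0.015,0.04,0.03,-0.5,-1,-8,-1],[-0.015,0.05,0,0,0,0,-1],[-0.01,0.05,0,0,0,0,-1],[0,0,0,0,0,0,-1]]
  ]
}}

```text
clock: 48.32
eef_pos: [0.3973, 0.0029, 0.2449]
ee_rot: [-2.3, -2.134, -0.008]
contact_force: [-0.5, 0.3, -0.7]
grip_width: 0.0855
```

```bash
python3 st.py; python3 - <<'E'
from h import *
c,im,d=snap('wrist','w11'); P=cloud(c,d)
m=(P[...,2]>.122)&(P[...,2]<.145)&(np.hypot(P[...,0]-.38,P[...,1]-.03)<.06)
Q=P[m]; print(len(Q),np.median(Q,0)); print(cv2.minAreaRect(Q[:,:2].astype(np.float32)),cv2.minEnclosingCircle(Q[:,:2].astype(np.float32)))
m=(P[...,2]>.088)&(P[...,2]<.105)&(np.hypot(P[...,0]-.38,P[...,1]-.03)<.08)
Q=P[m]; print(len(Q),np.median(Q,0),cv2.minEnclosingCircle(Q[:,:2].astype(np.float32)))
E
```

```text
t 48.33 p [0.3973 0.0029 0.2449] yawx 85.73 z [ 0.001  0.006 -1.   ] F [-0.5  0.3 -0.7] M [-0.09  0.01 -0.  ] w 0.0855 q [ 0.   -0.11 -0.2   1.48  0.01  0.08]
2423 [0.38334369 0.03059684 0.13452048]
((0.3843400180339813, 0.03081045299768448), (0.040064092725515366, 0.045796893537044525), 85.041259765625) ((0.38433030247688293, 0.03090326301753521), 0.02305964007973671)
9300 [0.37566311 0.02887622 0.09659334] ((0.38457435369491577, 0.030910981819033623), 0.05415518581867218)
```

Request:
{"method": "send_rows", "body": {
  "series": [
    [[-0.013,0.028,-0.01,-0.3,0,-0.7,-1],[0,0,-0.04,0,0,0,-1],[0,0,0,0,0,0,-1]]
  ]
}}

```text
clock: 48.75
eef_pos: [0.3876, 0.0275, 0.1933]
ee_rot: [2.322, 2.114, -0.001]
contact_force: [0.7, 0.4, 0.6]
grip_width: 0.0853
```

```bash
python3 tl.py -4.96 90 .3843 .0308 .082
```

```text
t 48.75 p [0.3876 0.0275 0.1933] go [-0.0033  0.0033 -0.1113] turn [0.06 0.02 0.41] F [0.7 0.4 0.6] w 0.0853 q [ 0.07 -0.13 -0.33  1.37 -0.    0.17]
remaining along d,y,n (mm): [111.3   3.   -3.6]
```

Request:
{"method": "send_rows", "body": {
  "series": [
    [[-0.003,0.003,-0.03,0,0,0.4,-1],[0,0,-0.04,0,0,0,-1],[0,0,-0.02,0,0,0,-1],[0,0,0,0,0,0,-1]]
  ]
}}

```text
clock: 49.25
eef_pos: [0.3904, 0.0267, 0.1067]
ee_rot: [2.32, 2.111, 0.005]
contact_force: [-0.4, -0.7, 0.2]
grip_width: 0.0855
```

```bash
python3 tl.py -4.96 90 .3843 .0308 .082
```

```text
t 49.25 p [0.3904 0.0267 0.1067] go [-0.0061  0.0041 -0.0247] turn [0.09 0.34 0.45] F [-0.4 -0.7  0.2] w 0.0855 q [ 0.07 -0.11 -0.5   1.18 -0.    0.16]
remaining along d,y,n (mm): [24.7  3.6 -6.5]
```

Request:
{"method": "send_rows", "body": {
  "series": [
    [[-0.006,0.004,-0.015,0,0.3,0.4,-1],[0,0,0,0,0,0,-1],[-0.003,0.001,-0.008,0,0.2,0,-1],[0,0,0,0,0,0,-1]]
  ]
}}

```text
clock: 49.75
eef_pos: [0.3837, 0.0313, 0.0858]
ee_rot: [2.317, 2.119, -0.0]
contact_force: [-0.9, -0.1, -0.8]
grip_width: 0.0857
```

```bash
python3 tl.py -4.96 90 .3843 .0308 .082
```

```text
t 49.75 p [0.3837 0.0313 0.0858] go [ 0.0006 -0.0005 -0.0038] turn [0.08 0.07 0.13] F [-0.9 -0.1 -0.8] w 0.0857 q [ 0.08 -0.11 -0.55  1.13 -0.    0.17]
remaining along d,y,n (mm): [ 3.8 -0.5  0.6]
```

Request:
{"method": "send_rows", "body": {
  "series": [
    [[0,0,0,0,0,0,1],[0,0,0,0,0,0,1],[0,0,0,0,0,0,1],[0,0,0,0,0,0,1]]
  ],
  "squeeze": 70
}}

```text
clock: 50.25
eef_pos: [0.3842, 0.0315, 0.0867]
ee_rot: [2.315, 2.119, 0.002]
contact_force: [-0.3, -0.9, -2.5]
grip_width: 0.0388
```

```bash
python3 tl.py -4.96 90 .3843 .0308 .082
```

```text
t 50.25 p [0.3842 0.0315 0.0867] go [ 0.0001 -0.0007 -0.0047] turn [0.07 0.15 0.11] F [-0.3 -0.9 -2.5] w 0.0388 q [ 0.08 -0.11 -0.54  1.13 -0.    0.17]
remaining along d,y,n (mm): [ 4.7 -0.6  0.1]
```

Request:
{"method": "send_rows", "body": {
  "series": [
    [[0,0,0.04,0,0,0,1],[0,0,0.05,0,0,0,1],[0,0,0.05,0,0,0,1],[0.02,0.04,0.02,0,0,0,1],[0.02,0.045,0,0,0,0,1]]
  ]
}}

```text
clock: 50.88
eef_pos: [0.4218, 0.1161, 0.2503]
ee_rot: [2.324, 2.114, -0.003]
contact_force: [0.8, -0.9, -1.7]
grip_width: 0.0388
```

Request:
{"method": "send_rows", "body": {
  "series": [
    [[0.02,0.045,0,0,0,0,1],[0.01,0.03,0,0,0,0,1],[0,0,0,0,0,0,1],[0,0,0,0,0,0,1]]
  ]
}}

```text
clock: 51.38
eef_pos: [0.453, 0.1957, 0.2482]
ee_rot: [-2.32, -2.118, 0.008]
contact_force: [0.1, -0.6, -2.6]
grip_width: 0.0386
```

```bash
python3 tl.py -4.96 90 .4636 .2055 .185
```

```text
t 51.38 p [0.453  0.1957 0.2482] go [ 0.0106  0.0098 -0.0632] turn [ 0.17 -0.22  0.26] F [ 0.1 -0.6 -2.6] w 0.0386 q [ 0.41  0.07 -0.01  1.49 -0.    0.5 ]
remaining along d,y,n (mm): [63.2 10.7  9.7]
```

Request:
{"method": "send_rows", "body": {
  "series": [
    [[0.0106,0.0098,-0.01,0.2,-0.2,0,1],[0,0,-0.035,0,0,0,1],[0,0,0,0,0,0,1],[0,0,0,0,0,0,1]]
  ]
}}

```text
clock: 51.88
eef_pos: [0.4649, 0.2042, 0.2023]
ee_rot: [-2.324, -2.113, -0.003]
contact_force: [-0.2, -0.0, -2.9]
grip_width: 0.0386
```

```bash
python3 tl.py -4.96 90 .4636 .2055 .185
```

```text
t 51.88 p [0.4649 0.2042 0.2023] go [-0.0013  0.0013 -0.0173] turn [-0.09  0.09  0.48] F [-0.2 -0.  -2.9] w 0.0386 q [ 0.41  0.09 -0.09  1.39  0.    0.51]
remaining along d,y,n (mm): [17.3  1.2 -1.4]
```

Request:
{"method": "send_rows", "body": {
  "series": [
    [[-0.0015,0.0015,-0.012,0,0.1,0,1],[0,0,-0.01,0,0,0,1],[0,0,0,0,0,0,1]]
  ]
}}

```text
clock: 52.25
eef_pos: [0.4643, 0.2059, 0.1808]
ee_rot: [-2.325, -2.113, -0.006]
contact_force: [-0.5, -0.5, -1.8]
grip_width: 0.0388
```

```bash
python3 tl.py -4.96 90 .4636 .2055 .165
```

```text
t 52.25 p [0.4643 0.2059 0.1808] go [-0.0007 -0.0004 -0.0158] turn [-0.17  0.14  0.51] F [-0.5 -0.5 -1.8] w 0.0388 q [ 0.42  0.09 -0.14  1.34  0.    0.51]
remaining along d,y,n (mm): [15.8 -0.5 -0.7]
```

Request:
{"method": "send_rows", "body": {
  "series": [
    [[-0.0007,-0.0004,-0.006,-0.2,0.1,0,1],[0,0,0,0,0,0,1],[-0.001,0,-0.005,0,0.1,0,1],[0,0,0,0,0,0,1]]
  ]
}}

```text
clock: 52.75
eef_pos: [0.4627, 0.2057, 0.1695]
ee_rot: [2.325, 2.113, -0.001]
contact_force: [-0.8, -0.1, -2.2]
grip_width: 0.0386
```

```bash
python3 tl.py -4.96 90 .4636 .2055 .165
```

```text
t 52.75 p [0.4627 0.2057 0.1695] go [ 0.0009 -0.0002 -0.0045] turn [ 0.03 -0.03  0.5 ] F [-0.8 -0.1 -2.2] w 0.0386 q [ 0.42  0.09 -0.16  1.32 -0.    0.51]
remaining along d,y,n (mm): [ 4.5 -0.1  1. ]
```

Request:
{"method": "send_rows", "body": {
  "series": [
    [[0.0005,0,-0.004,0,0,0,1],[0,0,0,0,0,0,1]]
  ]
}}

```text
clock: 53.0
eef_pos: [0.464, 0.206, 0.1684]
ee_rot: [2.324, 2.112, 0.005]
contact_force: [0.5, 0.0, -2.4]
grip_width: 0.0389
```

Request:
{"method": "send_rows", "body": {
  "series": [
    [[0,0,-0.004,0,0,0,1],[0,0,0,0,0,0,1]]
  ]
}}

```text
clock: 53.25
eef_pos: [0.4651, 0.2062, 0.1684]
ee_rot: [2.322, 2.11, 0.013]
contact_force: [-0.8, -1.3, -2.3]
grip_width: 0.0384
```

```bash
python3 tl.py -4.96 90 .4636 .2055 .162
```

```text
t 53.25 p [0.4651 0.2062 0.1684] go [-0.0015 -0.0007 -0.0064] turn [-0.16  0.52  0.51] F [-0.8 -1.3 -2.3] w 0.0384 q [ 0.42  0.09 -0.17  1.31 -0.    0.51]
remaining along d,y,n (mm): [ 6.4 -0.8 -1.4]
```

Request:
{"method": "send_rows", "body": {
  "series": [
    [[-0.002,-0.001,-0.006,-0.1,0.5,0,1],[0,0,0,0,0,0,1]]
  ]
}}

```text
clock: 53.5
eef_pos: [0.4658, 0.2061, 0.1684]
ee_rot: [2.322, 2.11, 0.017]
contact_force: [-3.9, -2.4, -4.6]
grip_width: 0.0389
```

```bash
python3 tl.py -4.96 90 .4636 .2055 .162
```

```text
t 53.5 p [0.4658 0.2061 0.1684] go [-0.0022 -0.0006 -0.0064] turn [-0.26  0.58  0.51] F [-3.9 -2.4 -4.6] w 0.0389 q [ 0.42  0.09 -0.17  1.3  -0.    0.51]
remaining along d,y,n (mm): [ 6.4 -0.8 -2.2]
```

It has seated: it stalled with its edge about 82 mm up, within 75–86. I release, rise and check it.

Request:
{"method": "send_rows", "body": {
  "series": [
    [[-0.001,0,0.001,0,0.5,0,1],[0,0,0,0,0,0,0.3],[0,0,0,0,0,0,-1],[0,0,0,0,0,0,-1],[0,0,0,0,0,0,-1]]
  ]
}}

```text
clock: 54.12
eef_pos: [0.4652, 0.2063, 0.1675]
ee_rot: [-2.323, -2.111, -0.004]
contact_force: [0.0, -0.3, 0.4]
grip_width: 0.0853
```

```bash
python3 tl.py -4.96 90 .4636 .2055 .162
```

```text
t 54.12 p [0.4652 0.2063 0.1675] go [-0.0016 -0.0008 -0.0055] turn [-0.23 -0.02  0.51] F [ 0.  -0.3  0.4] w 0.0853 q [ 0.41  0.1  -0.16  1.31  0.    0.51]
remaining along d,y,n (mm): [ 5.5 -0.9 -1.5]
```

Request:
{"method": "send_rows", "body": {
  "series": [
    [[0,0,0.03,0,0,0,-1],[0,0,0.05,0,0,0,-1],[0,0,0.05,0,0,0,-1],[-0.02,-0.05,0,0,0,0,-1],[-0.02,-0.05,0,0,0,0,-1]]
  ]
}}

```text
clock: 54.75
eef_pos: [0.4256, 0.1065, 0.3006]
ee_rot: [-2.317, -2.117, -0.004]
contact_force: [0.2, -1.1, 0.6]
grip_width: 0.085
```

Request:
{"method": "send_rows", "body": {
  "series": [
    [[-0.02,-0.05,0,0,0,0,-1],[0,0,0,0,0,0,-1],[0,0,0,0,0,0,-1]]
  ]
}}

```text
clock: 55.12
eef_pos: [0.4044, 0.0532, 0.3021]
ee_rot: [2.323, 2.115, 0.009]
contact_force: [0.9, 1.0, 0.5]
grip_width: 0.0855
```

```bash
python3 chk.py scene scene12; python3 chk.py side side12; python3 - <<'E'
from h import *
snap('wrist','w12')
for t in('scene12','side12','w12'):
    c,im,d=load(t); P=cloud(c,d); r=np.hypot(P[...,0]-.4636,P[...,1]-.2055)
    m=(r<.053)&(r>.026)&(P[...,2]>.155)&(P[...,2]<.195); Q=P[m]
    if len(Q)<50: print(t,len(Q)); continue
    for _ in range(4):
        s=np.linalg.lstsq(np.c_[Q[:,:2]-[.4636,.2055],np.ones(len(Q))],Q[:,2],rcond=None)[0]; e=Q[:,2]-np.c_[Q[:,:2]-[.4636,.2055],np.ones(len(Q))]@s; Q=Q[abs(e)<.004]
    m=(r<.08)&(P[...,2]>.165)&(P[...,2]<.19)
    print(t,len(Q),'tilt deg',np.degrees(s[:2]).round(2),'top z',s[2].round(4),'circle',cv2.minEnclosingCircle(P[m][:,:2].astype(np.float32)))
c,im,d=load('scene12'); cv2.imwrite('pics/f1.png',cv2.resize(im[100:340,110:430],(800,600),interpolation=cv2.INTER_CUBIC))
E
```

```text
rail 1 278 centre d,y mm [2.9 0.6] size [ 46.8 113.4] ang 89.5 N 5.1 pct d [-52.9  59.2] pct y [-15.6  15.7]
rail 2 272 centre d,y mm [2.9 0.7] size [ 42.2 113.3] ang 89.6 N 5.0 pct d [-52.8  59.2] pct y [-15.4  16.3]
rail 3 272 centre d,y mm [4.3 4.3] size [ 46.7 113. ] ang 86.0 N 5.1 pct d [-50.7  59.5] pct y [-14.2  18.4]
rail 1 214 centre d,y mm [1.2 2.2] size [ 45.9 117.5] ang 87.8 N 4.2 pct d [-57.2  59.3] pct y [-19.4  13.8]
rail 2 239 centre d,y mm [2.1 1.1] size [ 42.7 116. ] ang 87.9 N 4.4 pct d [-54.3  58.2] pct y [-18.5  15.4]
rail 3 259 centre d,y mm [1.9 2.8] size [ 44.9 118.1] ang 86.9 N 4.7 pct d [-56.5  59.7] pct y [-19.5  15.2]
scene12 482 tilt deg [-0.5  -0.28] top z 0.1777 circle ((0.4631443917751312, 0.20983441174030304), 0.05549277365207672)
side12 180 tilt deg [0.13 0.8 ] top z 0.1757 circle ((0.4650512635707855, 0.20205692946910858), 0.05617063120007515)
w12 6753 tilt deg [0.22 0.15] top z 0.178 circle ((0.4645203649997711, 0.20613844692707062), 0.05462227761745453)
```

View pics/f1.png

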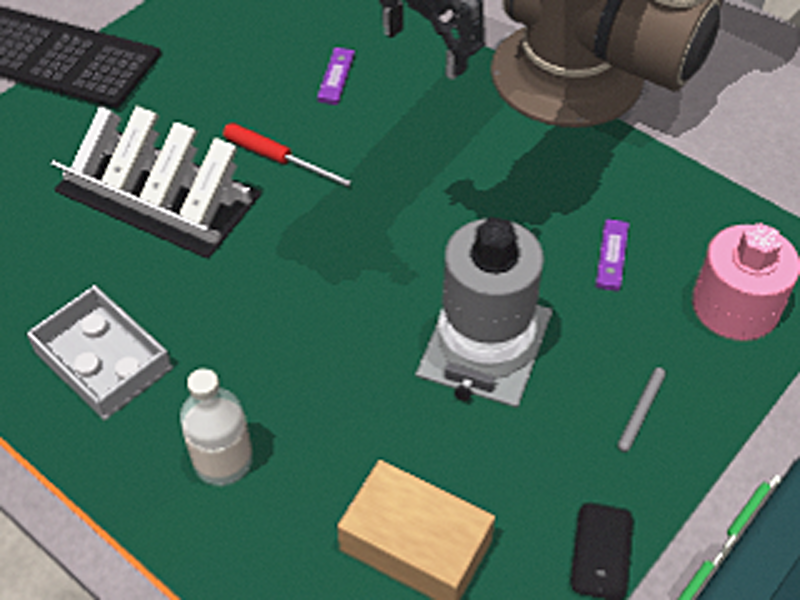

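The cap is level (0.3°), its edge about 82 mm up and centred. I take one close look at the rack to verify rail 3.

Request:
{"method": "send_rows", "body": {
  "series": [
    [[0.02,-0.055,0,0,0,0,-1],[0.02,-0.055,0,0,0,4,-1],[0.02,-0.055,0,0,0,4,-1],[0.02,-0.055,0,0,0,4,-1],[0,0,0,0,0,0,-1]]
  ]
}}

```text
clock: 55.9
eef_pos: [0.4904, -0.1669, 0.2988]
ee_rot: [-2.057, -2.368, -0.008]
contact_force: [-0.3, 1.2, -0.1]
grip_width: 0.0855
```

```bash
python3 chk.py wrist w13; python3 - <<'E'
from h import *
c,im,d=load('w13'); P=cloud(c,d)
y=np.radians(12.3);ex=np.array([np.cos(y),np.sin(y)]);ey=np.array([-ex[1],ex[0]])
dd=np.array([.8660*ex[0],.866*ex[1],-.5]); n=np.array([.5*ex[0],.5*ex[1],.866])
for i,f in enumerate([[.5353,-.1921,.0742],[.5481,-.2524,.0742],[.5610,-.3132,.0742]]):
    q=P-np.array(f); D=q@dd;N=q@n;Y=q[...,:2]@ey
    print(i+1,[(round(a*1e3),*np.round(np.percentile(Y[k],[2,98])*1e3,1),round(np.median(N[k])*1e3,1)) for a in np.arange(-.055,.05,.02) for k in [(abs(N-.006)<.003)&(abs(Y)<.022)&(D>=a)&(D<a+.02)] if k.sum()>30])
cv2.imwrite('pics/w13.png',im)
E
```

```text
rail 1 2104 centre d,y mm [ 2.5 -0.1] size [ 47.4 114.7] ang 89.9 N 5.6 pct d [-54.1  58.9] pct y [-15.3  14.9]
rail 2 2205 centre d,y mm [ 2.7 -0.4] size [114.4  46.8] ang 0.4 N 5.9 pct d [-53.7  58.9] pct y [-14.9  15.3]
rail 3 2233 centre d,y mm [2.7 0.1] size [ 47.8 114.5] ang 89.8 N 5.9 pct d [-53.4  59.1] pct y [-14.3  16.2]
1 [(-55, np.float64(-14.0), np.float64(13.6), np.float64(5.5)), (-35, np.float64(-14.2), np.float64(13.6), np.float64(5.6)), (-15, np.float64(-14.0), np.float64(13.5), np.float64(5.7)), (5, np.float64(-14.1), np.float64(13.4), np.float64(5.6)), (25, np.float64(-14.0), np.float64(13.6), np.float64(5.6)), (45, np.float64(-20.3), np.float64(20.8), np.float64(6.1))]
2 [(-55, np.float64(-14.0), np.float64(14.7), np.float64(5.6)), (-35, np.float64(-13.9), np.float64(14.7), np.float64(5.8)), (-15, np.float64(-14.1), np.float64(14.7), np.float64(6.0)), (5, np.float64(-13.9), np.float64(14.8), np.float64(6.1)), (25, np.float64(-13.9), np.float64(15.0), np.float64(6.0)), (45, np.float64(-20.5), np.float64(20.7), np.float64(6.4))]
3 [(-55, np.float64(-13.0), np.float64(15.7), np.float64(5.7)), (-35, np.float64(-13.1), np.float64(15.8), np.float64(5.9)), (-15, np.float64(-13.4), np.float64(15.8), np.float64(6.0)), (5, np.float64(-13.2), np.float64(15.8), np.float64(5.8)), (25, np.float64(-13.2), np.float64(15.8), np.float64(6.0)), (45, np.float64(-20.6), np.float64(20.8), np.float64(6.3))]
```

View pics/w13.png

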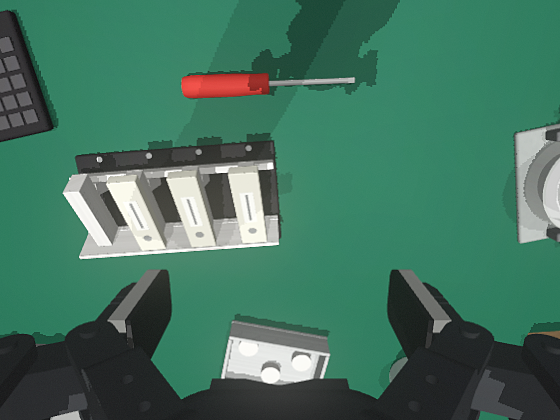

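All three lie straight (about 0°), flat (N ≈ 5.8), within 1.3 mm of centre and down at the stop. Rail 4 is empty. I hand in.

```bash
python3 -c "
from station import bot
print(bot.close_job())"
```

```text
the job is handed in; nothing more can be done
None
```

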